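# Change the tiles in the wind-in drying hood

## Task

Push the spokes of the capstan round, one after another, to wind the tile carriage fully out from under the clear hood. Lay the dry tiles that are on it flat in the wooden tray and seat every fresh tile from the table flat in a nest of the carriage, one to a nest; then wind the carriage fully home again with the capstan, its fresh tiles still seated. Leave the rib, the cup and the rubber kidney where they are.

Things in the scene. Friction and masses are not known exactly. Their poses are not given: they have to be found in the camera images.
- capstan (a joint): turn of the capstan in rad, 0 to 6.39, growing counter-clockwise seen from above; geared to the carriage, 0.0165 m of travel per rad: 0 = carriage fully home under the hood, 6.39 = fully out. Firm stops at both ends; friction of 0.4 N m holds it wherever it is left (about 8 N pushed 50 mm from its axis)
- capstan_base (a point): fixed point on the capstan's vertical axis at the spokes' height (45 mm); x points along the carriage's travel into the hood, z up. Hub radius 20 mm, top at 62 mm. Four level spokes 12 mm thick, 90 degrees apart, each with a 20 mm ball centred 70 mm from the axis; at capstan reading q they point at q + pi/4 + k pi/2 (k = 0..3) from x, counter-clockwise. Below them: free down to 10 mm
- guard_edge (a point): middle of the near top edge of the fixed sheet-metal guard, 68 mm above the table, 40 mm beyond the capstan's axis (axes as capstan_base). From this edge the guard covers the far side of the capstan 65 mm to either side, so the spokes can be reached from above only on the near side
- carriage: the carriage: aluminium plate 84 mm along its travel (x, into the hood), 200 mm across (y), top 22 mm above the table; origin under its middle, at table height. 105 mm of travel. It carries three nests; it must be moved by the capstan, not pushed or pulled itself
- hood_front (a point): middle of the front top edge of the fixed drying hood (clear top, aluminium walls), 66 mm above the table, 222 mm wide, 100 mm deep beyond this edge; x points into the hood. It covers the carriage when home and leaves it clear when out
- tray: fixed open plywood tray, 100 mm along its x, 177 mm along its y, walls 5 mm thick and 20 mm high, floor 5 mm thick (its top 5 mm above the table); origin at the centre of its underside. Two tiles lie side by side in it, each with its 66 mm side along the tray's x
- nest_0 (a point): nest 0 of three on the carriage, 66 mm apart: a seated tile's underside centre, 30 mm above the table, 8 mm above the plate; x into the hood, z up. A seated tile has its 66 mm side along x, on two rubber strips, between lugs 5 mm higher: one at each short end (3 mm clearance each), two on each long side near the corners (2.5 mm each). The middle 40 mm of the long sides is free
- nest_1 (a point): nest 1 of three on the carriage, 66 mm apart: a seated tile's underside centre, 30 mm above the table, 8 mm above the plate; x into the hood, z up. A seated tile has its 66 mm side along x, on two rubber strips, between lugs 5 mm higher: one at each short end (3 mm clearance each), two on each long side near the corners (2.5 mm each). The middle 40 mm of the long sides is free
- nest_2 (a point): nest 2 of three on the carriage, 66 mm apart: a seated tile's underside centre, 30 mm above the table, 8 mm above the plate; x into the hood, z up. A seated tile has its 66 mm side along x, on two rubber strips, between lugs 5 mm higher: one at each short end (3 mm clearance each), two on each long side near the corners (2.5 mm each). The middle 40 mm of the long sides is free
- dry_0: dry tile, present or not; starts in a nest of the carriage under the hood: a plain grey ceramic test tile, 38 x 66 x 6 mm, origin at the centre of its underside, x along the 38 mm side, y along the 66 mm side, z up
- dry_1: dry tile, present or not; starts in a nest of the carriage under the hood: a plain grey ceramic test tile, 38 x 66 x 6 mm, origin at the centre of its underside, x along the 38 mm side, y along the 66 mm side, z up
- dry_2: dry tile, present or not; starts in a nest of the carriage under the hood: a plain grey ceramic test tile, 38 x 66 x 6 mm, origin at the centre of its underside, x along the 38 mm side, y along the 66 mm side, z up
- fresh_0: fresh tile, present or not; starts flat on the table, to the left in front of the capstan: a plain grey ceramic test tile, 38 x 66 x 6 mm, origin at the centre of its underside, x along the 38 mm side, y along the 66 mm side, z up
- fresh_1: fresh tile, present or not; starts flat on the table, to the left in front of the capstan: a plain grey ceramic test tile, 38 x 66 x 6 mm, origin at the centre of its underside, x along the 38 mm side, y along the 66 mm side, z up
- fresh_2: fresh tile, present or not; starts flat on the table, to the left in front of the capstan: a plain grey ceramic test tile, 38 x 66 x 6 mm, origin at the centre of its underside, x along the 38 mm side, y along the 66 mm side, z up
- wood_rib: bystander, flat wooden throwing rib 59 x 96 x 8 mm lying on the table in front of the carriage; origin at the centre of its underside
- test_cup: bystander, small two-tone cup 62 mm wide, 56 mm high; origin at the centre of its underside
- rubber_kidney: bystander, flat reddish kidney-shaped rubber 39 x 85 x 9 mm; origin at the centre of its underside

How it is judged:
On the way, in this order (a step that is already met when the one before it is completed fails the run):
1. the carriage is wound fully out (within 6.5 mm of its outer stop) (value of joint capstan above 6 rad), for 0.2 s.
2. with the carriage still out, every dry tile lies flat in the tray and every fresh tile is seated in a nest (value of joint capstan above 5.6 rad and ((horizontal distance between fresh_0 and nest_0 below 0.008 m and z of fresh_0 in the frame of nest_0 between -0.003 and 0.003 m and angle between the y axis of fresh_0 and the x axis of nest_0, either way round below 0.2 rad) or (horizontal distance between fresh_0 and nest_1 below 0.008 m and z of fresh_0 in the frame of nest_1 between -0.003 and 0.003 m and angle between the y axis of fresh_0 and the x axis of nest_1, either way round below 0.2 rad) or (horizontal distance between fresh_0 and nest_2 below 0.008 m and z of fresh_0 in the frame of nest_2 between -0.003 and 0.003 m and angle between the y axis of fresh_0 and the x axis of nest_2, either way round below 0.2 rad)) and linear speed of each of fresh_0, fresh_1, fresh_2, dry_0, dry_1, dry_2 below 0.02 m/s and ((horizontal distance between fresh_1 and nest_0 below 0.008 m and z of fresh_1 in the frame of nest_0 between -0.003 and 0.003 m and angle between the y axis of fresh_1 and the x axis of nest_0, either way round below 0.2 rad) or (horizontal distance between fresh_1 and nest_1 below 0.008 m and z of fresh_1 in the frame of nest_1 between -0.003 and 0.003 m and angle between the y axis of fresh_1 and the x axis of nest_1, either way round below 0.2 rad) or (horizontal distance between fresh_1 and nest_2 below 0.008 m and z of fresh_1 in the frame of nest_2 between -0.003 and 0.003 m and angle between the y axis of fresh_1 and the x axis of nest_2, either way round below 0.2 rad)) and ((horizontal distance between fresh_2 and nest_0 below 0.008 m and z of fresh_2 in the frame of nest_0 between -0.003 and 0.003 m and angle between the y axis of fresh_2 and the x axis of nest_0, either way round below 0.2 rad) or (horizontal distance between fresh_2 and nest_1 below 0.008 m and z of fresh_2 in the frame of nest_1 between -0.003 and 0.003 m and angle between the y axis of fresh_2 and the x axis of nest_1, either way round below 0.2 rad) or (horizontal distance between fresh_2 and nest_2 below 0.008 m and z of fresh_2 in the frame of nest_2 between -0.003 and 0.003 m and angle between the y axis of fresh_2 and the x axis of nest_2, either way round below 0.2 rad)) and x of dry_0 in the frame of tray between -0.042 and 0.042 m and y of dry_0 in the frame of tray between -0.08 and 0.08 m and z of dry_0 in the frame of tray between 0 and 0.009 m and angle between each of dry_0, dry_1, dry_2's own z axis and vertical below 0.12 rad and x of dry_1 in the frame of tray between -0.042 and 0.042 m and y of dry_1 in the frame of tray between -0.08 and 0.08 m and z of dry_1 in the frame of tray between 0 and 0.009 m and x of dry_2 in the frame of tray between -0.042 and 0.042 m and y of dry_2 in the frame of tray between -0.08 and 0.08 m and z of dry_2 in the frame of tray between 0 and 0.009 m), for 0.2 s.
At the end, for the whole second after the job is handed in: The carriage is within 5 mm of its rear stop; every fresh tile is seated flat in a nest (centre within 8 mm, height within 3 mm, turned less than 0.2 rad either way round), and every dry tile lies flat on the floor of the tray, all at rest (value of joint capstan below 0.28 rad and ((horizontal distance between fresh_0 and nest_0 below 0.008 m and z of fresh_0 in the frame of nest_0 between -0.003 and 0.003 m and angle between the y axis of fresh_0 and the x axis of nest_0, either way round below 0.2 rad) or (horizontal distance between fresh_0 and nest_1 below 0.008 m and z of fresh_0 in the frame of nest_1 between -0.003 and 0.003 m and angle between the y axis of fresh_0 and the x axis of nest_1, either way round below 0.2 rad) or (horizontal distance between fresh_0 and nest_2 below 0.008 m and z of fresh_0 in the frame of nest_2 between -0.003 and 0.003 m and angle between the y axis of fresh_0 and the x axis of nest_2, either way round below 0.2 rad)) and linear speed of each of fresh_0, fresh_1, fresh_2, dry_0, dry_1, dry_2 below 0.02 m/s and ((horizontal distance between fresh_1 and nest_0 below 0.008 m and z of fresh_1 in the frame of nest_0 between -0.003 and 0.003 m and angle between the y axis of fresh_1 and the x axis of nest_0, either way round below 0.2 rad) or (horizontal distance between fresh_1 and nest_1 below 0.008 m and z of fresh_1 in the frame of nest_1 between -0.003 and 0.003 m and angle between the y axis of fresh_1 and the x axis of nest_1, either way round below 0.2 rad) or (horizontal distance between fresh_1 and nest_2 below 0.008 m and z of fresh_1 in the frame of nest_2 between -0.003 and 0.003 m and angle between the y axis of fresh_1 and the x axis of nest_2, either way round below 0.2 rad)) and ((horizontal distance between fresh_2 and nest_0 below 0.008 m and z of fresh_2 in the frame of nest_0 between -0.003 and 0.003 m and angle between the y axis of fresh_2 and the x axis of nest_0, either way round below 0.2 rad) or (horizontal distance between fresh_2 and nest_1 below 0.008 m and z of fresh_2 in the frame of nest_1 between -0.003 and 0.003 m and angle between the y axis of fresh_2 and the x axis of nest_1, either way round below 0.2 rad) or (horizontal distance between fresh_2 and nest_2 below 0.008 m and z of fresh_2 in the frame of nest_2 between -0.003 and 0.003 m and angle between the y axis of fresh_2 and the x axis of nest_2, either way round below 0.2 rad)) and x of dry_0 in the frame of tray between -0.042 and 0.042 m and y of dry_0 in the frame of tray between -0.08 and 0.08 m and z of dry_0 in the frame of tray between 0 and 0.009 m and angle between each of dry_0, dry_1, dry_2's own z axis and vertical below 0.12 rad and x of dry_1 in the frame of tray between -0.042 and 0.042 m and y of dry_1 in the frame of tray between -0.08 and 0.08 m and z of dry_1 in the frame of tray between 0 and 0.009 m and x of dry_2 in the frame of tray between -0.042 and 0.042 m and y of dry_2 in the frame of tray between -0.08 and 0.08 m and z of dry_2 in the frame of tray between 0 and 0.009 m); the robot touches nothing.
It fails at once if the robot moves the carriage by pushing or pulling the carriage itself ((velocity of joint capstan above 0.5 rad/s or velocity of joint capstan below -0.5 rad/s) and contact force between any of the fingers, the arm and carriage above 4 N).
It fails at once if a bystander (rib, cup or kidney) is moved more than 30 mm (distance of any of wood_rib, test_cup, rubber_kidney from where it was at the start of the episode above 0.03 m).
Of dry_0, dry_1, dry_2 only 1 to 2 are there at a start; the rules pass over those that are not, and their reading is None.
Of fresh_0, fresh_1, fresh_2 only 2 to 3 are there at a start; the rules pass over those that are not, and their reading is None.
At some moment in a run one of fresh_0, fresh_1, fresh_2 may be knocked a few centimetres aside while the robot is not near it.
Once in a run the grip may slacken for a moment while it holds something.
It also fails if it takes over 210 s, if anything falls off the work surface, if the arm or the gripper's body presses on something with over 40 N, if the wrist force passes 120 N, or if a joint passes its speed limit or range.

## Robot

A 7-joint arm with a two-finger parallel gripper is mounted at the origin on the work surface; the furniture and walls round the work are solid. World frame = base frame: x ahead of the robot, y to its left, z up, the work surface at z = 0. Lengths are in m, angles in rad, forces in N, time in s.
With the tool pointing down it reaches from about 0.4 to 0.9 m from the base axis. Payload 5.5 kg.
Tool frame: the origin (TCP) lies between the finger pads; the fingertips stand 19 mm ahead of it and the grasp point (between the pads) is the TCP; z points along the fingers, y is the line along which they close (so a half turn about z gives the same grasp; the last joint's range is limited). The gripper opens to 85 mm and grips with 20 to 120 N. Pads are 22 mm wide; open, the fingers measure 114 mm over their backs; the gripper's body (76 mm by 85 mm) begins 54 mm behind the grasp point. The pads swing forward as they close: fully open they stand 13 mm farther back than shut.
Start: joints at [-0.85, 0.501, -0.427, 1.55, 0.221, 1.138, -0.21], TCP at [0.287, 0.583, 0.25] pointing down, gripper open.
Joint ranges: [-2.88, 2.88], [-0.31, 2.03], [-1.54, 1.56], [0.2, 2.42], [-1.41, 4.55], [0.19, 2.02], [-2.57, 2.57]. Speed limits (rad/s): [2.57, 2.57, 3.14, 3.14, 3.14, 3.14, 3.14].

## Interface

Orientations are given as a unit quaternion [x, y, z, w].
In Python, from cell import arm, cam, close_job gives the robot as it stands (arm), with the cameras (cam) and the job as plain functions.
- The arm moves only by the tool run_rows, called after "Emit:" by a JSON object that holds its "api" and its "payload". Schema: {"type":"object","properties":{"offsets":{"type":"array","items":{"type":"object","properties":{"d":{"type":"array","items":{"type":"number"},"minItems":3,"maxItems":3},"yaw":{"type":"number"}},"additionalProperties":false},"minItems":1,"maxItems":20},"finger_gap":{"type":"number"},"only":{"type":"string"},"quiet":{"type":"boolean"},"lines":{"type":"string"}},"required":["offsets"],"additionalProperties":false}. offsets is a list of rows, 1 to 20 of them, each an object with the fields d (a list: dx, dy, dz in m), yaw (a turn about the tool's z in rad); a field left out counts as zero; each row is the pose to reach, as a shift and turn from the pose commanded when the call began, along the tool's axes at that moment; what a row does not reach only later rows make up. A row lasts 1/10 s, in which the tool goes at most 0.05 m and 0.15 rad, less where a joint would pass 70% of its speed; a pose out of reach is approached as far as the arm can. finger_gap is the finger opening in m, set as the call begins (left out keeps the last). The fingers move at their own pace and stop on an object; the grip force is fixed at half the most. Time passes only in rows, so rows that do not move let the fingers close. The tool returns the time, the measured TCP pose, the force, the opening and the grip force at its end. only (a regular expression) keeps the lines of the reply that match it, lines (a string "A,B") keeps lines A to B, and quiet returns only ok. Input that does not fit is refused with a message, and nothing moves.
- arm.get_state(): the state, without advancing time (a new reading comes with each control period).
- cam.grab_frame(name): name is "scene" or "top"; returns the picture (384x512x3 uint8, red, green, blue); there is no depth.
- cam.camera_info(name): a dict with "K" (3x3 intrinsics, pixels), "dist_coeffs" ([k1, k2, p1, p2, k3] as OpenCV has them; the pictures are not rectified), "extrinsics" (4x4, takes a point from camera to world coordinates). Camera axes: x right, y down, z forward; pixel columns grow to the right and rows downward; lengths in m; the calibration is good to about 2 mm. A picture is of the moment at which its call begins. camera_info takes no time and is no camera call.
- close_job(): hands the job in; it is judged then, once.
The state is a dict: "clock": time; "qpos": joint angles; "qvel": joint speeds; "joint_torque": joint torques, N m; "position": TCP position; "tcp_rot": TCP orientation; "wrist_force": force on the tool from outside, world axes, zero at the start; "ft_torque": the same for the moment, N m; "gripper_width": finger opening in m; "gripper_force": force on a finger pad.
Only numpy, scipy, OpenCV 4.12 (cv2) and the standard library are available. Lean on these libraries where they do the work, as an engineer would, in place of code of your own. Each camera call takes 0.05 s, during which the arm holds its last target. There are 200 camera calls.

## Working session

There is one attempt and no reset: what is moved stays moved. The work goes in short steps, Python scripts to look and compute and a tool call to move; the robot and the scene stay as the last step left them, time stands still between calls to the robot, and variables do not carry over. Pictures are saved under pics/ and viewed, at most 14 in all, crops included, and the job is handed in when it is done.

```bash
ls; mkdir -p pics; python3 - <<'E'
from cell import arm, cam, close_job
import cv2,numpy as np
s=arm.get_state();print(s['clock'],s['position'],s['tcp_rot'],s['gripper_width'])
for n in('scene','top'):
    f=cam.grab_frame(n);cv2.imwrite(f'pics/{n}0.png',cv2.cvtColor(f,cv2.COLOR_RGB2BGR))
    c=cam.camera_info(n);print(n,np.round(c['K'],1).tolist(),c['dist_coeffs'],np.round(c['extrinsics'],3).tolist())
E
```

```text
cell.py
pics
0.0 [0.28706214 0.58243791 0.2492351 ] [ 2.26903143e-01  9.73916828e-01 -9.55820346e-04 -2.48659434e-04] 0.08556306999151994
scene [[435.7, 0.0, 254.2], [0.0, 435.7, 190.2], [0.0, 0.0, 1.0]] [-0.15325711  0.          0.          0.          0.        ] [[0.495, -0.525, 0.693, -0.346], [-0.869, -0.305, 0.39, -0.391], [0.007, -0.795, -0.607, 0.78], [0.0, 0.0, 0.0, 1.0]]
top [[434.7, 0.0, 250.6], [0.0, 434.7, 186.1], [0.0, 0.0, 1.0]] [0.02132182 0.         0.         0.         0.        ] [[0.026, -0.995, 0.099, 0.347], [-1.0, -0.027, -0.01, 0.068], [0.012, -0.099, -0.995, 1.36], [0.0, 0.0, 0.0, 1.0]]
```

View pics/top0.png

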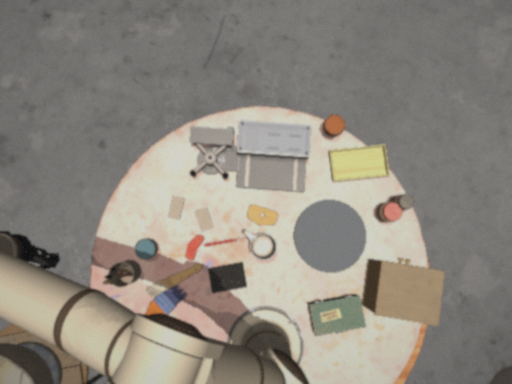

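View pics/scene0.png

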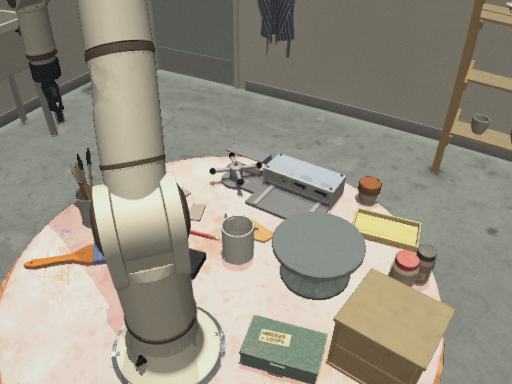

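The top view shows the capstan at about (211,158), the hood at (273,139), the tray at (358,163), and fresh tiles near (177,207) and (204,218). The rib is at (262,215) and the kidney at (195,246). The scene view shows the same layout, with the arm hiding part of the left side. I'll enlarge the important area and write the helpers.

```bash
cat > h.py <<'E'
from cell import arm, cam, close_job
import cv2,numpy as np
from scipy.spatial.transform import Rotation as R
C={n:cam.camera_info(n) for n in('scene','top')}
def grab(n,save=None):
    f=cv2.cvtColor(cam.grab_frame(n),cv2.COLOR_RGB2BGR)
    if save: cv2.imwrite('pics/'+save,f)
    return f
def px2w(n,uv,z):
    c=C[n];E=np.array(c['extrinsics'])
    p=cv2.undistortPoints(np.array(uv,float).reshape(-1,1,2),np.array(c['K']),np.array(c['dist_coeffs'])).reshape(-1,2)
    d=np.c_[p,np.ones(len(p))]@E[:3,:3].T; o=E[:3,3]
    return o+d*((z-o[2])/d[:,2])[:,None]
def w2px(n,P):
    c=C[n];E=np.linalg.inv(np.array(c['extrinsics']))
    return cv2.projectPoints(np.array(P,float).reshape(-1,1,3),cv2.Rodrigues(E[:3,:3])[0],E[:3,3],np.array(c['K']),np.array(c['dist_coeffs']))[0].reshape(-1,2)
def tri(a,b):
    """point from top pixel a and scene pixel b; returns point, gap"""
    o=[];d=[]
    for n,u in(('top',a),('scene',b)):
        E=np.array(C[n]['extrinsics']);q=px2w(n,[u],0)[0];o.append(E[:3,3]);v=q-E[:3,3];d.append(v/np.linalg.norm(v))
    st=np.linalg.lstsq(np.c_[d[0],-d[1]],o[1]-o[0],rcond=None)[0]
    p,q=o[0]+st[0]*d[0],o[1]+st[1]*d[1]
    return (p+q)/2,np.linalg.norm(p-q)
def tool(target,yaw=None):
    """shift in current tool axes to reach world target; yaw: wanted direction of tool y (mod pi)"""
    s=arm.get_state();r=R.from_quat(s['tcp_rot'])
    d=r.inv().apply(np.array(target)-s['position']);y=r.as_matrix()[:,1]
    out=[*np.round(d,4)]
    cur=np.arctan2(y[1],y[0])
    if yaw is not None:
        t=-(yaw-cur); t=(t+np.pi/2)%np.pi-np.pi/2; out.append(round(t,3))
    return [float(v) for v in out],'yaw_y',round(float(cur),3),'q7',round(float(s['qpos'][6]),2)
def crop(f,x0,y0,x1,y1,k,name):
    cv2.imwrite('pics/'+name,cv2.resize(f[y0:y1,x0:x1],None,fx=k,fy=k,interpolation=cv2.INTER_CUBIC))
E
python3 - <<'E'
from h import *
crop(cv2.imread('pics/top0.png'),160,105,400,265,3.3,'c0.png')
crop(cv2.imread('pics/scene0.png'),170,140,430,260,3,'c1.png')
E
```

```text
(no output)
```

View pics/c0.png

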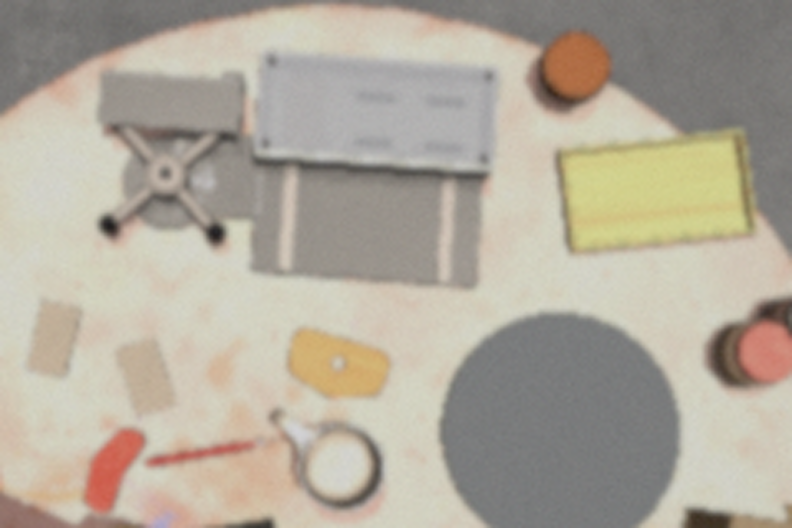

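View pics/c1.png

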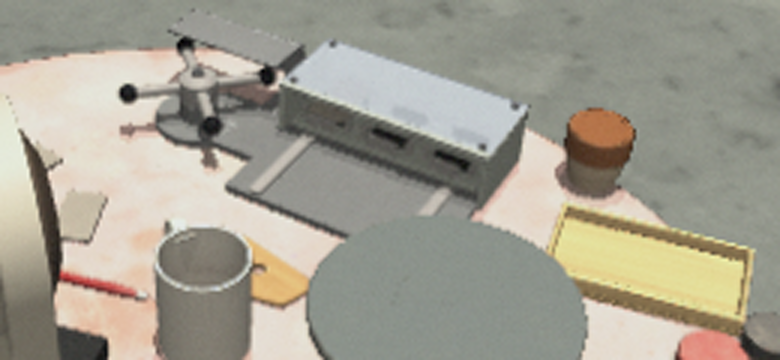

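The crops show two fresh tiles on the table, at top pixels about (177,207) and (204,219), and the capstan with two near balls at (193,173) and (225,175). Through the hood slots there appear to be two dry tiles. Next I'll measure these points.

```bash
cat >> h.py <<'E'
def blobs(m,lo,hi):
    n,_,st,ce=cv2.connectedComponentsWithStats(m.astype(np.uint8))
    return [(np.round(ce[i],1).tolist(),int(st[i,4])) for i in range(1,n) if lo<=st[i,4]<=hi]
def rects(m,lo,hi):
    cs=cv2.findContours(m.astype(np.uint8),cv2.RETR_EXTERNAL,cv2.CHAIN_APPROX_NONE)[0]
    return [cv2.minAreaRect(c) for c in cs if lo<=cv2.contourArea(c)<=hi]
E
python3 - <<'E'
from h import *
t=cv2.imread('pics/top0.png');s=cv2.imread('pics/scene0.png')
mt=t.max(2)<70; mt[:110]=0;mt[190:]=0;mt[:,:170]=0;mt[:,235:]=0
ms=s.max(2)<70; ms[:145]=0;ms[190:]=0;ms[:,:205]=0;ms[:,270:]=0
bt=blobs(mt,5,200);bs=blobs(ms,5,200);print('balls',bt,bs)
for a,b in((bt[i][0],bs[j][0]) for i in range(len(bt)) for j in range(len(bs))):
    p,g=tri(a,b)
    if g<.012: print(np.round(p,4),round(g,4))
print('hub',tri((210.3,157.7),(170+197/3,140+77/3)))
# tray yellow
hsv=cv2.cvtColor(t,cv2.COLOR_BGR2HSV)
m=(hsv[...,0]>22)&(hsv[...,0]<35)&(hsv[...,1]>60);m[:,:320]=0
for r in rects(m,500,5000): print('tray',r,np.round(px2w('top',cv2.boxPoints(r),.02),3).tolist())
# tile colours
for u,v in((177,207),(204,218),(190,200),(215,195)): print((u,v),t[v,u],hsv[v,u])
for u,v in((295,139),(273,139),(250,139),(288,144),(281,183)): print((u,v),t[v,u])
E
```

```text
balls [([192.5, 172.8], 11), ([224.8, 175.2], 11)] [([231.1, 154.1], 18), ([267.9, 158.2], 9), ([258.5, 164.6], 24), ([212.2, 170.7], 22), ([231.0, 177.1], 14), ([252.5, 174.5], 8), ([239.4, 181.8], 40), ([267.5, 182.8], 8)]
[0.513  0.2339 0.0448] 0.0019
[0.5082 0.1362 0.0432] 0.0033
hub (array([0.55951043, 0.18082551, 0.0535102 ]), np.float64(0.002089500838637399))
tray ((358.77923583984375, 162.45689392089844), (31.65987205505371, 57.041969299316406), 83.51692199707031) [[0.6, -0.186, 0.02], [0.626, -0.363, 0.02], [0.527, -0.374, 0.02], [0.502, -0.198, 0.02]]
(177, 207) [154 175 191] [ 17  49 191]
(204, 218) [153 175 190] [ 18  50 190]
(190, 200) [185 203 211] [ 21  31 211]
(215, 195) [194 211 212] [ 28  22 212]
(295, 139) [178 177 177]
(273, 139) [177 176 177]
(250, 139) [174 175 176]
(288, 144) [178 178 181]
(281, 183) [138 147 152]
```

```bash
cat >> h.py <<'E'
CC=np.array([.560,.1825]);CY=-.049
def cap(X,Y,z):
    c,s=np.cos(CY),np.sin(CY);return [CC[0]+c*X-s*Y,CC[1]+s*X+c*Y,z]
E
python3 - <<'E'
from h import *
print(tool(cap(-.015,.056,.15),np.pi/2+CY))
for a in (105,145):
    p0=.058*np.array([np.cos(np.radians(a)),np.sin(np.radians(a))])
    print(a,[[round(float(-(.058*np.cos(b)-p0[0])),3),round(float(.058*np.sin(b)-p0[1]),3)] for b in np.radians(range(a+10,261,10))])
print(w2px('top',[[.565,.1,.066]]),px2w('top',[(160+255/3.3,105+158/3.3),(160+490/3.3,105+172/3.3)],.066))
E
```

```text
([-0.3856, -0.1926, 0.0997, -0.409], 'yaw_y', 1.113, 'q7', -0.21)
105 [[0.01, -0.003], [0.018, -0.009], [0.026, -0.015], [0.032, -0.023], [0.038, -0.032], [0.041, -0.041], [0.043, -0.051], [0.043, -0.061], [0.041, -0.071], [0.038, -0.081], [0.032, -0.089], [0.026, -0.097], [0.018, -0.104], [0.01, -0.109], [-0.0, -0.112]]
145 [[0.005, -0.009], [0.009, -0.018], [0.01, -0.028], [0.01, -0.038], [0.009, -0.048], [0.005, -0.058], [-0.0, -0.067], [-0.006, -0.074], [-0.014, -0.081], [-0.023, -0.086], [-0.032, -0.089]]
[[236.61534396 156.14585281]] [[ 0.57500407  0.09831071  0.066     ]
 [ 0.56807096 -0.11653854  0.066     ]]
```

Emit:
{"api": "run_rows", "payload": {"offsets": [{"d": [-0.04,-0.02,0],"yaw": -0.1},{"d": [-0.08,-0.04,0],"yaw": -0.2},{"d": [-0.12,-0.06,0],"yaw": -0.3},{"d": [-0.16,-0.08,0],"yaw": -0.409},{"d": [-0.2,-0.1,0.02],"yaw": -0.409},{"d": [-0.24,-0.12,0.04],"yaw": -0.409},{"d": [-0.28,-0.14,0.06],"yaw": -0.409},{"d": [-0.32,-0.16,0.08],"yaw": -0.409},{"d": [-0.36,-0.18,0.0997],"yaw": -0.409},{"d": [-0.3856,-0.1926,0.0997],"yaw": -0.409},{"d": [-0.3856,-0.1926,0.0997],"yaw": -0.409},{"d": [-0.3856,-0.1926,0.0997],"yaw": -0.409}], "finger_gap": 0}}

```text
clock: 1.3
position: [0.5481, 0.2391, 0.1501]
tcp_rot: [0.025, 1.0, 0.0, -0.001]
wrist_force: [0.7, 1.0, -0.8]
gripper_width: 0.0001
gripper_force: 0.0
```

```bash
python3 - <<'E'
from h import *
print(tool(cap(-.015,.056,.045),np.pi/2+CY))
f=grab('top')
for u,v in((177,207),(204,218)):print(f[v,u])
m=cv2.absdiff(f,np.full_like(f,(154,175,190))).max(2)<16
m[:185]=0;m[260:]=0;m[:,:120]=0;m[:,235:]=0
m=cv2.morphologyEx(m.astype(np.uint8),cv2.MORPH_OPEN,np.ones((3,3)))
for r in rects(m,80,600):
    p=px2w('top',cv2.boxPoints(r),.006);print(r,np.round(p,3)[:,:2].tolist())
crop(f,100,180,340,300,3.3,'c2.png')
E
```

```text
([0.0002, 0.0, 0.1051, -0.002], 'yaw_y', 1.52, 'q7', 0.87)
[149 170 187]
[131 151 164]
((226.5, 238.0), (42.0, 15.0), 90.0) [[0.383, 0.151], [0.384, 0.104], [0.255, 0.1], [0.254, 0.146]]
((176.28379821777344, 207.29730224609375), (13.480716705322266, 22.193862915039062), 9.462321281433105) [[0.378, 0.309], [0.446, 0.301], [0.44, 0.259], [0.372, 0.267]]
```

View pics/c2.png

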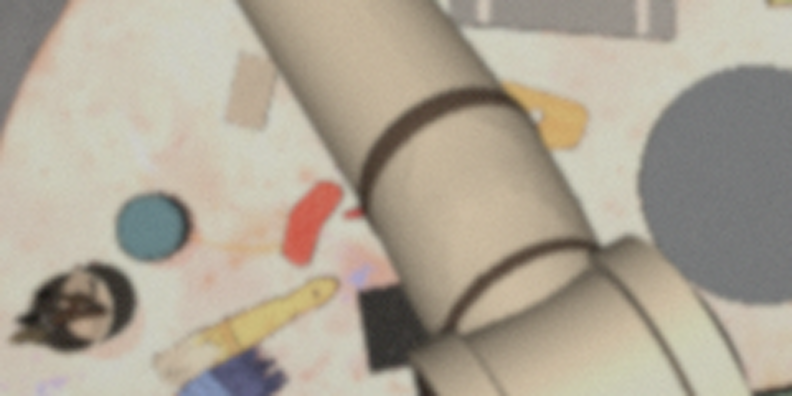

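No third fresh tile shows up to the left; one tile is at about (176,207) and the arm covers the other. So there are two fresh tiles. I'll lower the tool and make the first push.

Emit:
{"api": "run_rows", "payload": {"offsets": [{"d": [0,0,0.03]},{"d": [0,0,0.06]},{"d": [0,0,0.09]},{"d": [0,0,0.105]},{"d": [0,0,0.105]}]}}

```text
clock: 1.85
position: [0.5455, 0.2408, 0.0437]
tcp_rot: [0.023, 1.0, -0.001, -0.002]
wrist_force: [0.2, -0.8, 0.5]
gripper_width: -0.0003
gripper_force: 0.0
```

Emit:
{"api": "run_rows", "payload": {"offsets": [{"d": [0.01,-0.003,0]},{"d": [0.018,-0.009,0]},{"d": [0.026,-0.015,0]},{"d": [0.032,-0.023,0]},{"d": [0.038,-0.032,0]},{"d": [0.041,-0.041,0]},{"d": [0.043,-0.051,0]},{"d": [0.043,-0.061,0]},{"d": [0.041,-0.071,0]},{"d": [0.038,-0.081,0]},{"d": [0.032,-0.089,0]},{"d": [0.026,-0.097,0]},{"d": [0.018,-0.104,0]},{"d": [0.01,-0.109,0]},{"d": [0.01,-0.109,0]}]}}

```text
clock: 3.35
position: [0.532, 0.1336, 0.0471]
tcp_rot: [0.024, 1.0, 0.001, 0.0]
wrist_force: [-2.2, 2.9, -0.3]
gripper_width: -0.0001
gripper_force: 1.6
```

```bash
python3 - <<'E'
from h import *
a=np.radians(145);print(tool(cap(.058*np.cos(a),.058*np.sin(a),.045),np.pi/2+CY))
f=grab('top');crop(f,160,105,400,265,3.3,'c3.png')
E
```

```text
([0.0218, 0.0835, 0.0023, 0.002], 'yaw_y', 1.523, 'q7', 0.97)
```

View pics/c3.png

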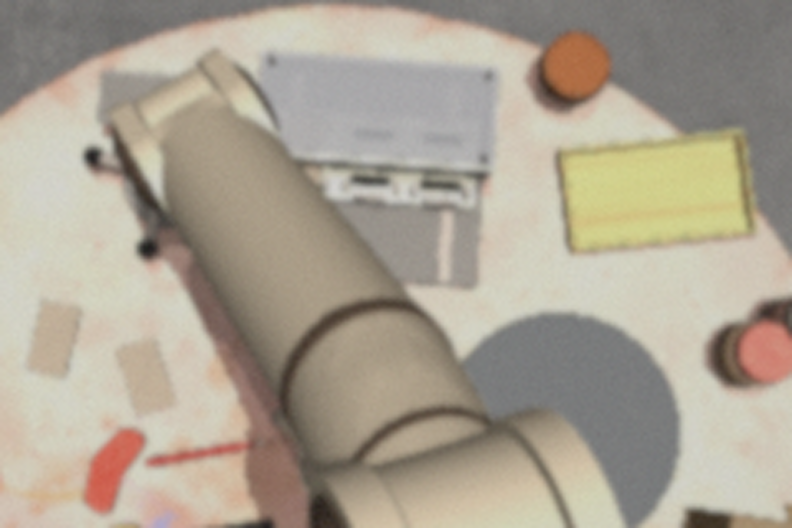

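The carriage came out partway: the spoke that was pushed is now at about 260°, and the next ball is at crop (147,248), about 170°. The two dry tiles' nests show at crop (370,185) and (440,190). I'll go on with the pushes.

```bash
python3 - <<'E'
from h import *
a=130;b=np.radians(a);print(tool(cap(.058*np.cos(b),.058*np.sin(b),.045),np.pi/2+CY))
p0=.058*np.array([np.cos(b),np.sin(b)])
print([[round(float(-(.058*np.cos(b)-p0[0])),3),round(float(.058*np.sin(b)-p0[1]),3)] for b in np.radians(range(a+10,251,10))])
E
```

```text
([0.0116, 0.0947, 0.0023, 0.002], 'yaw_y', 1.523, 'q7', 0.97)
[[0.007, -0.007], [0.013, -0.015], [0.017, -0.025], [0.02, -0.034], [0.021, -0.044], [0.02, -0.055], [0.017, -0.064], [0.013, -0.073], [0.007, -0.082], [0.0, -0.089], [-0.008, -0.095], [-0.017, -0.099]]
```

Emit:
{"api": "run_rows", "payload": {"offsets": [{"d": [0,0.003,-0.03]},{"d": [0.004,0.01,-0.062]},{"d": [0.01,0.05,-0.062]},{"d": [0.0116,0.0947,-0.062]},{"d": [0.0116,0.0947,-0.062]},{"d": [0.0116,0.0947,-0.03]},{"d": [0.0116,0.0947,0.002]},{"d": [0.0116,0.0947,0.002]}]}}

```text
clock: 4.2
position: [0.5227, 0.225, 0.0412]
tcp_rot: [0.024, 1.0, -0.002, -0.003]
wrist_force: [-1.0, -0.0, -0.1]
gripper_width: 0.0
gripper_force: 0.0
```

Emit:
{"api": "run_rows", "payload": {"offsets": [{"d": [0.007,-0.007,0]},{"d": [0.013,-0.015,0]},{"d": [0.017,-0.025,0]},{"d": [0.02,-0.034,0]},{"d": [0.021,-0.044,0]},{"d": [0.02,-0.055,0]},{"d": [0.017,-0.064,0]},{"d": [0.013,-0.073,0]},{"d": [0.007,-0.082,0]},{"d": [0,-0.089,0]},{"d": [-0.008,-0.095,0]},{"d": [-0.008,-0.095,0]}]}}

```text
clock: 5.4
position: [0.5296, 0.1336, 0.0455]
tcp_rot: [0.024, 1.0, 0.002, 0.001]
wrist_force: [-1.5, 4.7, 0.2]
gripper_width: -0.0003
gripper_force: 2.0
```

Emit:
{"api": "run_rows", "payload": {"offsets": [{"d": [0,0.003,-0.03]},{"d": [0.004,0.01,-0.062]},{"d": [0.018,0.05,-0.062]},{"d": [0.0196,0.0947,-0.062]},{"d": [0.0196,0.0947,-0.062]},{"d": [0.0196,0.0947,-0.062]}]}}

```text
clock: 6.0
position: [0.514, 0.228, 0.1073]
tcp_rot: [0.023, 1.0, 0.0, 0.001]
wrist_force: [0.0, -0.5, 0.0]
gripper_width: 0.0
gripper_force: 0.0
```

```bash
python3 - <<'E'
from h import *
a=130;b=np.radians(a);print(tool(cap(.058*np.cos(b),.058*np.sin(b),.045),np.pi/2+CY))
t=grab('top')
mt=t.max(2)<70; mt[:110]=0;mt[195:]=0;mt[:,:170]=0;mt[:,235:]=0
for u,n in blobs(mt,4,60):
    p=px2w('top',[u],.045)[0][:2]-CC;print(u,n,np.degrees(np.arctan2(p[1],p[0])-CY)%360,np.hypot(*p))
E
```

```text
([-0.0107, 0.0012, 0.0623, 0.003], 'yaw_y', 1.525, 'q7', 0.82)
[232.0, 164.8] 20 257.6855834325246 0.07115394016919802
```

Emit:
{"api": "run_rows", "payload": {"offsets": [{"d": [-0.0107,0.001,0]},{"d": [-0.0107,0.001,0.03]},{"d": [-0.0107,0.001,0.06]},{"d": [-0.0107,0.001,0.06]}]}}

```text
clock: 6.45
position: [0.5231, 0.2238, 0.0421]
tcp_rot: [0.026, 1.0, -0.002, -0.003]
wrist_force: [-1.1, -0.4, -1.1]
gripper_width: -0.0
gripper_force: 0.0
```

Emit:
{"api": "run_rows", "payload": {"offsets": [{"d": [0.007,-0.007,0]},{"d": [0.013,-0.015,0]},{"d": [0.017,-0.025,0]},{"d": [0.02,-0.034,0]},{"d": [0.021,-0.044,0]},{"d": [0.02,-0.055,0]},{"d": [0.017,-0.064,0]},{"d": [0.013,-0.073,0]},{"d": [0.007,-0.082,0]},{"d": [0,-0.089,0]},{"d": [-0.008,-0.095,0]},{"d": [-0.008,-0.095,0]}]}}

```text
clock: 7.65
position: [0.5287, 0.1343, 0.0474]
tcp_rot: [0.024, 1.0, 0.002, 0.001]
wrist_force: [-1.0, 4.9, -0.4]
gripper_width: 0.0002
gripper_force: 2.1
```

Emit:
{"api": "run_rows", "payload": {"offsets": [{"d": [0,0.003,-0.03]},{"d": [0.004,0.01,-0.062]},{"d": [0.008,0.05,-0.062]},{"d": [0.0085,0.0947,-0.062]},{"d": [0.0085,0.0947,-0.062]},{"d": [0.0085,0.0947,-0.03]},{"d": [0.0085,0.0947,0]},{"d": [0.0085,0.0947,0]}]}}

```text
clock: 8.45
position: [0.5217, 0.225, 0.0435]
tcp_rot: [0.024, 1.0, -0.002, -0.002]
wrist_force: [-1.1, -0.9, -0.3]
gripper_width: 0.0001
gripper_force: 0.0
```

Emit:
{"api": "run_rows", "payload": {"offsets": [{"d": [0.007,-0.007,0]},{"d": [0.013,-0.015,0]},{"d": [0.017,-0.025,0]},{"d": [0.02,-0.034,0]},{"d": [0.021,-0.044,0]},{"d": [0.02,-0.055,0]},{"d": [0.017,-0.064,0]},{"d": [0.013,-0.073,0]},{"d": [0.013,-0.073,0]}]}}

```text
clock: 9.35
position: [0.5087, 0.1558, 0.0479]
tcp_rot: [0.024, 1.0, 0.001, 0.002]
wrist_force: [-1.3, 4.4, 1.0]
gripper_width: 0.0001
gripper_force: 1.5
```

```bash
python3 - <<'E'
from h import *
t=grab('top')
mt=t.max(2)<70; mt[:110]=0;mt[195:]=0;mt[:,:170]=0;mt[:,235:]=0
for u,n in blobs(mt,4,60):
    p=px2w('top',[u],.045)[0][:2]-CC;print(u,n,np.degrees(np.arctan2(p[1],p[0])-CY)%360,np.hypot(*p))
E
```

```text
[193.5, 174.6] 10 140.4403611398182 0.07025826090456991
```

Emit:
{"api": "run_rows", "payload": {"offsets": [{"d": [0,0.003,-0.03]},{"d": [0.0,0.01,-0.07]},{"d": [0.04,0.05,-0.1]},{"d": [0.08,0.09,-0.13]},{"d": [0.11,0.13,-0.16]},{"d": [0.14,0.17,-0.18]},{"d": [0.16,0.21,-0.2]},{"d": [0.18,0.25,-0.2]},{"d": [0.19,0.29,-0.2]},{"d": [0.2,0.33,-0.2]},{"d": [0.2,0.37,-0.2]},{"d": [0.2,0.37,-0.2]},{"d": [0.2,0.37,-0.2]}]}}

```text
clock: 10.7
position: [0.3254, 0.5343, 0.2459]
tcp_rot: [0.023, 1.0, -0.0, 0.0]
wrist_force: [-0.1, -1.1, -0.6]
gripper_width: 0.0
gripper_force: 0.0
```

```bash
python3 - <<'E'
from h import *
t=grab('top','t4.png');s=grab('scene','s4.png')
a=cv2.resize(t[110:235,160:400],None,fx=3.3,fy=3.3,interpolation=cv2.INTER_CUBIC)
b=cv2.resize(s[140:200,180:420],None,fx=3.3,fy=3.3,interpolation=cv2.INTER_CUBIC)
cv2.imwrite('pics/c4.png',np.vstack([a,b])[:600])
E
```

```text
(no output)
```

View pics/c4.png

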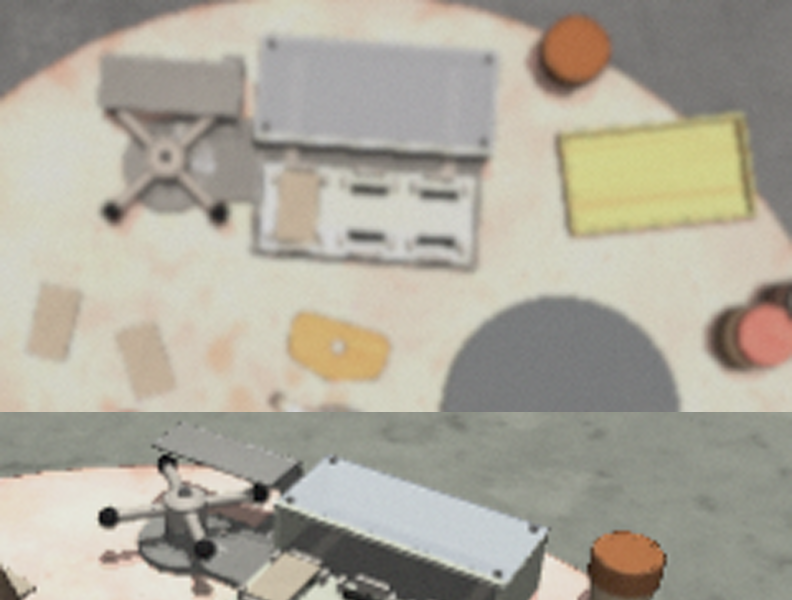

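Fully out, the carriage holds one dry tile, in the left nest at crop (299,205). The middle and right nests are empty, each with dark strips. Next I'll measure the tile and nests in both views.

```bash
python3 - <<'E'
from h import *
t=cv2.imread('pics/t4.png');s=cv2.imread('pics/s4.png')
H=cv2.cvtColor(t,cv2.COLOR_BGR2HSV)
print([t[v,u].tolist() for u,v in((250,172),(177,207),(204,219),(265,172))], s[190,268-3].tolist())
d=t[...,2].astype(int)-t[...,0]
m=(d>24)&(t[...,2]<215)&(t[...,2]>150);m[:150]=0;m[235:]=0;m[:,:150]=0;m[:,262:]=0
m=cv2.morphologyEx(m.astype(np.uint8),cv2.MORPH_OPEN,np.ones((3,3)))
for r in rects(m,120,500):
    z=.036 if r[0][1]<190 else .006
    p=px2w('top',cv2.boxPoints(r),z)[:,:2];e=[p[1]-p[0],p[2]-p[1]];L=max(e,key=np.linalg.norm)
    print('top tile',np.round(r[0],1),np.round(p.mean(0),4),[round(float(np.linalg.norm(v)),3) for v in e],'long yaw',round(float(np.arctan2(L[1],L[0])),3))
mk=t.max(2)<95;mk[:155]=0;mk[192:]=0;mk[:,:255]=0;mk[:,:240]=0;mk[:,308:]=0
for u,n in blobs(mk,8,100): print('strip top',u,n,np.round(px2w('top',[u],.030)[0],4))
ms=s.max(2)<70;ms[:175]=0;ms[250:]=0;ms[:,:260]=0;ms[:,350:]=0
for u,n in blobs(ms,8,200): print('strip scene',u,n,np.round(px2w('scene',[u],.030)[0],4))
ds=s[...,2].astype(int)-s[...,0]
m=(ds>24)&(s[...,2]<225)&(s[...,2]>140);m[:160]=0;m[260:]=0;m[:,:170]=0;m[:,290:]=0
m=cv2.morphologyEx(m.astype(np.uint8),cv2.MORPH_OPEN,np.ones((3,3)))
for r in rects(m,120,900): print('scene tan',np.round(r[0],1),r[1],np.round(px2w('scene',[r[0]],.036)[0],4),np.round(px2w('scene',[r[0]],.006)[0],4))
crop(s,160,160,360,260,4,'c5.png')
E
```

```text
[[150, 172, 190], [152, 174, 191], [155, 175, 190], [201, 212, 212]] [162, 185, 197]
top tile [159.  223.5] [0.3578 0.335 ] [0.056, 0.065] long yaw -3.096
top tile [249.8 172.4] [0.5208 0.0588] [0.066, 0.036] long yaw -0.039
top tile [155.5 166. ] [0.5325 0.348 ] [0.034, 0.056] long yaw -3.096
strip top [273.9, 156.1] 41 [ 0.5744 -0.0145  0.03  ]
strip scene [273.1, 177.9] 42 [0.5891 0.0713 0.03  ]
strip scene [289.2, 196.2] 33 [ 0.5343 -0.0081  0.03  ]
strip scene [326.4, 200.7] 47 [ 0.5679 -0.1063  0.03  ]
strip scene [282.2, 204.5] 25 [ 0.4917 -0.0077  0.03  ]
strip scene [310.9, 204.4] 38 [ 0.5314 -0.0755  0.03  ]
strip scene [299.8, 211.1] 8 [ 0.4904 -0.0611  0.03  ]
scene tan [173. 226.] (24.0, 6.0) [0.2677 0.1907 0.036 ] [0.2924 0.2142 0.006 ]
scene tan [195.4 211. ] (13.281566619873047, 18.657438278198242) [0.3452 0.1762 0.036 ] [0.3731 0.1991 0.006 ]
scene tan [265.5 190. ] (10.60660171508789, 19.091880798339844) [0.5191 0.059  0.036 ] [0.554  0.0772 0.006 ]
```

View pics/c5.png

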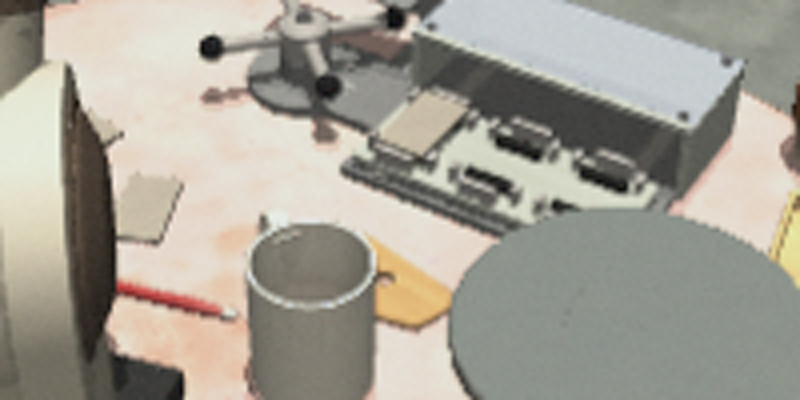

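The scene crop confirms one dry tile in the left nest, at about (265,190), two empty nests to its right, and a fresh tile at about (197,212). I'll refine the nest and fresh-tile poses.

```bash
cat >> h.py <<'E'
def tiles(t,win,z):
    """tan tiles in top picture window (x0,y0,x1,y1)"""
    x0,y0,x1,y1=win;g=cv2.resize(cv2.GaussianBlur(t,(3,3),0)[y0:y1,x0:x1],None,fx=4,fy=4,interpolation=cv2.INTER_CUBIC).astype(int)
    m=(abs(g-[152,174,190]).max(2)<17)
    m=cv2.morphologyEx(m.astype(np.uint8),cv2.MORPH_OPEN,np.ones((9,9)))
    for r in rects(m,2500,8000):
        p=px2w('top',(cv2.boxPoints(r)+.5)/4-.5+[x0,y0],z)[:,:2];e=[p[1]-p[0],p[2]-p[1]];L=max(e,key=np.linalg.norm)
        y=float(np.arctan2(L[1],L[0]));y=(y+np.pi/2)%np.pi-np.pi/2
        print('tile',np.round((np.array(r[0])+.5)/4-.5+[x0,y0],1),np.round(p.mean(0),4),[round(float(np.linalg.norm(v)),3) for v in e],'long yaw',round(y,3))
E
python3 - <<'E'
from h import *
t=cv2.imread('pics/t4.png')
tiles(t,(160,190,220,235),.006);tiles(t,(238,155,262,190),.036)
print(tri((249.8,172.4),(265.5,190)))
g=t[155:192,255:308].max(2)
for th in(90,110,130,150):
    print(th,[(np.array(u)+[255,155],n,np.round(px2w('top',[np.array(u)+[255,155]],.03)[0][:2],4)) for u,n in blobs(g<th,8,60)])
E
```

```text
tile [203.9 218.7] [0.3762 0.1971] [0.042, 0.069] long yaw 0.379
tile [176.3 207.2] [0.4094 0.2838] [0.069, 0.042] long yaw -0.2
tile [249.4 172.8] [0.5197 0.06  ] [0.07, 0.041] long yaw 0.009
(array([0.52062359, 0.05925738, 0.03497237]), np.float64(0.0010066758620034264))
90 []
110 [(array([301.7, 158.4]), 17, array([ 0.5696, -0.1007])), (array([271.6, 167.2]), 11, array([ 0.5396, -0.0081])), (array([292.1, 168.6]), 16, array([ 0.537 , -0.0715])), (array([270.4, 181.4]), 16, array([ 0.4954, -0.0053])), (array([291.4, 182.6]), 14, array([ 0.4934, -0.0701]))]
130 [(array([271.3, 167.1]), 24, array([ 0.5399, -0.0072])), (array([292.5, 168.5]), 20, array([ 0.5373, -0.0727])), (array([270.2, 181.2]), 24, array([ 0.496 , -0.0047])), (array([292.3, 182.7]), 24, array([ 0.4932, -0.0729])), (array([291.8, 189.6]), 11, array([ 0.4718, -0.0717]))]
150 [(array([271.2, 167. ]), 32, array([ 0.5402, -0.0068])), (array([292.5, 168.5]), 31, array([ 0.5373, -0.0727])), (array([270.5, 181.1]), 32, array([ 0.4963, -0.0056])), (array([292.1, 182.8]), 29, array([ 0.4929, -0.0722])), (array([270.9, 188.2]), 28, array([ 0.4744, -0.0073])), (array([291. , 189.5]), 22, array([ 0.4721, -0.0692]))]
```

```bash
python3 - <<'E'
from h import *
print(tool([.455,.17,.06],np.pi/2-.045))
E
```

```text
([-0.1457, -0.3551, 0.1866, -0.005], 'yaw_y', 1.521, 'q7', 0.22)
```

Emit:
{"api": "run_rows", "payload": {"offsets": [{"d": [-0.02,-0.045,0]},{"d": [-0.04,-0.09,0]},{"d": [-0.06,-0.135,0]},{"d": [-0.08,-0.18,0.02]},{"d": [-0.09,-0.225,0.06]},{"d": [-0.11,-0.27,0.1]},{"d": [-0.13,-0.315,0.13]},{"d": [-0.1457,-0.3551,0.16]},{"d": [-0.1457,-0.3551,0.1866]},{"d": [-0.1457,-0.3551,0.2066]},{"d": [-0.1457,-0.3551,0.2166]},{"d": [-0.1457,-0.3551,0.2166]}], "finger_gap": 0.044}}

```text
clock: 12.0
position: [0.4534, 0.1712, 0.0287]
tcp_rot: [0.025, 1.0, -0.0, -0.001]
wrist_force: [-0.2, 0.5, -0.4]
gripper_width: 0.0439
gripper_force: 0.0
```

Emit:
{"api": "run_rows", "payload": {"offsets": [{"d": [0,0,0.004]},{"d": [0,0,0.007]},{"d": [0,0,0.007]}]}}

```text
clock: 12.3
position: [0.4548, 0.1732, 0.0228]
tcp_rot: [0.024, 1.0, 0.0, 0.001]
wrist_force: [-0.7, 0.0, -0.1]
gripper_width: 0.044
gripper_force: 0.0
```

Emit:
{"api": "run_rows", "payload": {"offsets": [{"d": [0,0,0.002]},{"d": [0,0,0.002]}]}}

```text
clock: 12.5
position: [0.4544, 0.1727, 0.0202]
tcp_rot: [0.024, 1.0, 0.0, 0.0]
wrist_force: [-0.7, -0.7, 0.2]
gripper_width: 0.044
gripper_force: 0.0
```

Emit:
{"api": "run_rows", "payload": {"offsets": [{"d": [0,0,0.002]},{"d": [0,0,0.002]}]}}

```text
clock: 12.7
position: [0.4542, 0.1724, 0.0178]
tcp_rot: [0.024, 1.0, -0.0, -0.0]
wrist_force: [-0.5, -0.1, -0.1]
gripper_width: 0.0441
gripper_force: 0.0
```

Emit:
{"api": "run_rows", "payload": {"offsets": [{"d": [0,0,0.002]},{"d": [0,0,0.002]}]}}

```text
clock: 12.9
position: [0.4544, 0.1725, 0.017]
tcp_rot: [0.024, 1.0, -0.0, 0.0]
wrist_force: [-3.5, -1.2, 14.3]
gripper_width: 0.0441
gripper_force: 7.4
```

Emit:
{"api": "run_rows", "payload": {"offsets": [{"d": [0,0,-0.03]},{"d": [0,0,-0.07]},{"d": [-0.02,-0.04,-0.1]},{"d": [-0.045,-0.08,-0.1]},{"d": [-0.066,-0.113,-0.09]},{"d": [-0.066,-0.113,-0.08]},{"d": [-0.066,-0.113,-0.08]},{"d": [-0.066,-0.113,-0.08]}], "finger_gap": 0.056}}

```text
clock: 13.7
position: [0.5137, 0.0575, 0.0956]
tcp_rot: [0.024, 1.0, 0.0, -0.001]
wrist_force: [0.1, 1.1, 0.2]
gripper_width: 0.0564
gripper_force: 0.0
```

```bash
python3 - <<'E'
from h import *
print(tool([.5205,.0593,.0485],np.pi/2-.042))
E
```

```text
([-0.0067, 0.0021, 0.0471, -0.005], 'yaw_y', 1.523, 'q7', 1.09)
```

Emit:
{"api": "run_rows", "payload": {"offsets": [{"d": [-0.0067,0.002,0.01],"yaw": -0.005},{"d": [-0.0067,0.002,0.025],"yaw": -0.005},{"d": [-0.0067,0.002,0.04],"yaw": -0.005},{"d": [-0.0067,0.002,0.047],"yaw": -0.005},{"d": [-0.0067,0.002,0.047],"yaw": -0.005},{"d": [-0.0067,0.002,0.047],"yaw": -0.005}]}}

```text
clock: 14.3
position: [0.5212, 0.0582, 0.0486]
tcp_rot: [0.022, 1.0, 0.0, -0.0]
wrist_force: [0.1, 0.6, 1.0]
gripper_width: 0.056
gripper_force: 0.0
```

```bash
python3 - <<'E'
from h import *
print(tool([.5205,.0593,.0485],np.pi/2-.042))
E
```

```text
([0.0008, 0.0011, 0.0001, -0.001], 'yaw_y', 1.527, 'q7', 1.05)
```

Emit:
{"api": "run_rows", "payload": {"offsets": [{},{},{},{},{}], "finger_gap": 0}}

```text
clock: 14.8
position: [0.522, 0.0581, 0.0499]
tcp_rot: [0.022, 1.0, -0.0, 0.001]
wrist_force: [-1.6, 1.3, 6.5]
gripper_width: 0.0355
gripper_force: 59.8
```

Emit:
{"api": "run_rows", "payload": {"offsets": [{"d": [0,0,-0.01]},{"d": [0,0,-0.03]},{"d": [0,0,-0.06]},{"d": [0,0,-0.09]},{"d": [0,0,-0.09]}]}}

```text
clock: 15.3
position: [0.5247, 0.0585, 0.1435]
tcp_rot: [0.022, 1.0, 0.0, 0.004]
wrist_force: [1.5, 0.3, -0.2]
gripper_width: 0.0353
gripper_force: 60.0
```

```bash
python3 - <<'E'
from h import *
t=px2w('top',[(358.8,162.5)],.02)[0];print(t)
th=.135
print(tool([t[0]+.035*-np.sin(th),t[1]+.035*np.cos(th),.14],np.pi/2+th))
E
```

```text
[ 0.56328276 -0.28030362  0.02      ]
([-0.0472, -0.3023, 0.0036, -0.179], 'yaw_y', 1.527, 'q7', 1.13)
```

Emit:
{"api": "run_rows", "payload": {"offsets": [{"d": [-0.005,-0.03,0],"yaw": -0.03},{"d": [-0.01,-0.065,0],"yaw": -0.06},{"d": [-0.015,-0.1,0],"yaw": -0.09},{"d": [-0.02,-0.14,0],"yaw": -0.12},{"d": [-0.027,-0.18,0],"yaw": -0.15},{"d": [-0.034,-0.22,0],"yaw": -0.179},{"d": [-0.04,-0.26,0.01],"yaw": -0.179},{"d": [-0.047,-0.29,0.03],"yaw": -0.179},{"d": [-0.047,-0.302,0.06],"yaw": -0.179},{"d": [-0.047,-0.302,0.07],"yaw": -0.179},{"d": [-0.047,-0.302,0.07],"yaw": -0.179},{"d": [-0.047,-0.302,0.07],"yaw": -0.179}]}}

```text
clock: 16.5
position: [0.5559, -0.2437, 0.0696]
tcp_rot: [-0.069, 0.998, 0.001, 0.0]
wrist_force: [0.1, 0.1, -0.9]
gripper_width: 0.0355
gripper_force: 60.0
```

```bash
python3 - <<'E'
from h import *
t=px2w('top',[(358.8,162.5)],.02)[0]
th=.135
print(tool([t[0]+.035*-np.sin(th),t[1]+.035*np.cos(th),.025],np.pi/2+th))
E
```

```text
([-0.0024, -0.0023, 0.0446, 0.003], 'yaw_y', 1.708, 'q7', 1.81)
```

Emit:
{"api": "run_rows", "payload": {"offsets": [{"d": [-0.0024,-0.002,0.015]},{"d": [-0.0024,-0.002,0.03]},{"d": [-0.0024,-0.002,0.04]},{"d": [-0.0024,-0.002,0.043]},{"d": [-0.0024,-0.002,0.043]}]}}

```text
clock: 17.0
position: [0.5574, -0.2469, 0.0253]
tcp_rot: [-0.068, 0.998, 0.0, -0.001]
wrist_force: [-1.0, -0.6, -0.3]
gripper_width: 0.0357
gripper_force: 60.0
```

Emit:
{"api": "run_rows", "payload": {"offsets": [{"d": [0,0,0.001]},{"d": [0,0,0.0015]},{"d": [0,0,0.0015]}]}}

```text
clock: 17.3
position: [0.5579, -0.2472, 0.0249]
tcp_rot: [-0.068, 0.998, 0.0, -0.0]
wrist_force: [-3.0, 1.9, 5.8]
gripper_width: 0.0356
gripper_force: 60.7
```

Emit:
{"api": "run_rows", "payload": {"offsets": [{},{},{"d": [0,0,-0.02]},{"d": [0,0,-0.06]},{"d": [0,0,-0.11]},{"d": [0,0,-0.16]},{"d": [0,0,-0.16]}], "finger_gap": 0.06}}

```text
clock: 18.0
position: [0.5629, -0.2489, 0.1924]
tcp_rot: [-0.068, 0.998, -0.003, 0.006]
wrist_force: [1.8, -0.4, 0.8]
gripper_width: 0.06
gripper_force: 0.0
```

```bash
python3 - <<'E'
from h import *
t=grab('top')
tiles(t,(130,190,225,250),.006)
t2=t[130:190,325:392];H=cv2.cvtColor(t2,cv2.COLOR_BGR2HSV)
tiles(t,(325,130,392,192),.011)
print(tool([.3762,.1971,.2],.379+np.pi/2)); 
E
```

```text
tile [203.9 218.6] [0.3763 0.197 ] [0.041, 0.068] long yaw 0.379
tile [176.3 207.2] [0.4095 0.2839] [0.068, 0.041] long yaw -0.234
([0.1229, 0.4664, -0.0143, -0.244], 'yaw_y', 1.706, 'q7', 1.87)
```

Emit:
{"api": "run_rows", "payload": {"offsets": [{"d": [0.01,0.035,-0.01]},{"d": [0.02,0.07,-0.014]},{"d": [0.03,0.115,-0.014]},{"d": [0.04,0.16,-0.014]},{"d": [0.052,0.205,-0.014]},{"d": [0.064,0.25,-0.014],"yaw": -0.05},{"d": [0.076,0.295,-0.014],"yaw": -0.1},{"d": [0.088,0.34,-0.014],"yaw": -0.15},{"d": [0.1,0.385,-0.014],"yaw": -0.2},{"d": [0.111,0.43,0.0],"yaw": -0.244},{"d": [0.1229,0.4664,0.04],"yaw": -0.244},{"d": [0.1229,0.4664,0.08],"yaw": -0.244},{"d": [0.1229,0.4664,0.12],"yaw": -0.244},{"d": [0.1229,0.4664,0.12],"yaw": -0.244}]}}

```text
clock: 19.45
position: [0.368, 0.1963, 0.0595]
tcp_rot: [-0.189, 0.982, -0.001, -0.006]
wrist_force: [-1.4, -1.6, 0.1]
gripper_width: 0.06
gripper_force: 0.0
```

```bash
python3 - <<'E'
from h import *
print(tool([.3763,.197,.0187],.379+np.pi/2)); 
E
```

```text
([-0.0085, -0.0025, 0.0407, 0.002], 'yaw_y', 1.952, 'q7', 0.95)
```

Emit:
{"api": "run_rows", "payload": {"offsets": [{"d": [-0.0085,-0.0025,0.01]},{"d": [-0.0085,-0.0025,0.025]},{"d": [-0.0085,-0.0025,0.037]},{"d": [-0.0085,-0.0025,0.0405]},{"d": [-0.0085,-0.0025,0.0405]}]}}

```text
clock: 19.95
position: [0.3826, 0.1988, 0.0244]
tcp_rot: [-0.188, 0.982, -0.0, 0.0]
wrist_force: [-0.7, 0.1, -0.3]
gripper_width: 0.0598
gripper_force: 0.0
```

```bash
python3 - <<'E'
from h import *
print(arm.get_state()['wrist_force'],tool([.3763,.197,.0187],.379+np.pi/2)); 
E
```

```text
[-0.65431323  0.07843118 -0.34950221] ([0.0065, 0.0006, 0.0057, -0.0], 'yaw_y', 1.95, 'q7', 0.88)
```

Emit:
{"api": "run_rows", "payload": {"offsets": [{"d": [0.0065,0.0006,0.003]},{"d": [0.0065,0.0006,0.0055]},{"d": [0.0065,0.0006,0.0055]},{"d": [0.0065,0.0006,0.0055]}]}}

```text
clock: 20.35
position: [0.3759, 0.1971, 0.0187]
tcp_rot: [-0.189, 0.982, 0.0, 0.0]
wrist_force: [-0.2, -0.2, 0.9]
gripper_width: 0.0598
gripper_force: 0.0
```

```bash
python3 - <<'E'
from h import *
print(tool([.3763,.197,.0187],.379+np.pi/2)); 
E
```

```text
([-0.0003, -0.0003, -0.0, 0.0], 'yaw_y', 1.95, 'q7', 0.86)
```

Emit:
{"api": "run_rows", "payload": {"offsets": [{},{},{},{},{}], "finger_gap": 0}}

```text
clock: 20.85
position: [0.376, 0.1972, 0.019]
tcp_rot: [-0.188, 0.982, -0.0, 0.0]
wrist_force: [-1.4, -0.6, 8.7]
gripper_width: 0.0356
gripper_force: 59.0
```

Emit:
{"api": "run_rows", "payload": {"offsets": [{"d": [0,0,-0.01]},{"d": [0,0,-0.03]},{"d": [0,0,-0.06]},{"d": [0,0,-0.09]},{"d": [0,0,-0.11]},{"d": [0,0,-0.11]},{"d": [0,0,-0.11]},{"d": [0,0,-0.11]}]}}

```text
clock: 21.65
position: [0.3752, 0.1966, 0.1279]
tcp_rot: [-0.188, 0.982, -0.0, -0.001]
wrist_force: [-0.4, 0.1, -0.2]
gripper_width: 0.0356
gripper_force: 60.4
```

```bash
python3 - <<'E'
from h import *
print(tool([.5153,-.0725,.14],np.pi/2-.045)); 
E
```

```text
([-0.0305, -0.3018, -0.0121, 0.424], 'yaw_y', 1.95, 'q7', 1.08)
```

Emit:
{"api": "run_rows", "payload": {"offsets": [{"d": [-0.003,-0.03,-0.012],"yaw": 0.04},{"d": [-0.006,-0.06,-0.012],"yaw": 0.1},{"d": [-0.01,-0.1,-0.012],"yaw": 0.16},{"d": [-0.014,-0.14,-0.012],"yaw": 0.22},{"d": [-0.018,-0.18,-0.012],"yaw": 0.28},{"d": [-0.022,-0.22,-0.012],"yaw": 0.34},{"d": [-0.026,-0.26,-0.012],"yaw": 0.4},{"d": [-0.0305,-0.29,-0.012],"yaw": 0.424},{"d": [-0.0305,-0.3018,0.0],"yaw": 0.424},{"d": [-0.0305,-0.3018,0.04],"yaw": 0.424},{"d": [-0.0305,-0.3018,0.06],"yaw": 0.424},{"d": [-0.0305,-0.3018,0.06],"yaw": 0.424},{"d": [-0.0305,-0.3018,0.06],"yaw": 0.424},{"d": [-0.0305,-0.3018,0.06],"yaw": 0.424}]}}

```text
clock: 23.05
position: [0.5164, -0.0712, 0.0692]
tcp_rot: [0.022, 1.0, 0.0, 0.001]
wrist_force: [-0.5, -0.3, -1.1]
gripper_width: 0.0358
gripper_force: 60.4
```

```bash
python3 - <<'E'
from h import *
print(tool([.5157,-.073,.049],np.pi/2-.045)); 
E
```

```text
([0.0007, -0.0019, 0.0202, 0.002], 'yaw_y', 1.527, 'q7', 1.29)
```

Emit:
{"api": "run_rows", "payload": {"offsets": [{"d": [0.0007,-0.0019,0.007],"yaw": 0.002},{"d": [0.0007,-0.0019,0.012],"yaw": 0.002},{"d": [0.0007,-0.0019,0.012],"yaw": 0.002},{"d": [0.0007,-0.0019,0.012],"yaw": 0.002}]}}

```text
clock: 23.45
position: [0.515, -0.0739, 0.0565]
tcp_rot: [0.023, 1.0, -0.0, -0.0]
wrist_force: [-0.9, 0.4, -0.1]
gripper_width: 0.0357
gripper_force: 60.4
```

```bash
python3 - <<'E'
from h import *
print(tool([.5157,-.073,.049],np.pi/2-.045)); 
crop(grab('scene'),230,150,390,250,4,'c6.png')
E
```

```text
([-0.0006, 0.0009, 0.0075, -0.002], 'yaw_y', 1.524, 'q7', 1.27)
```

View pics/c6.png

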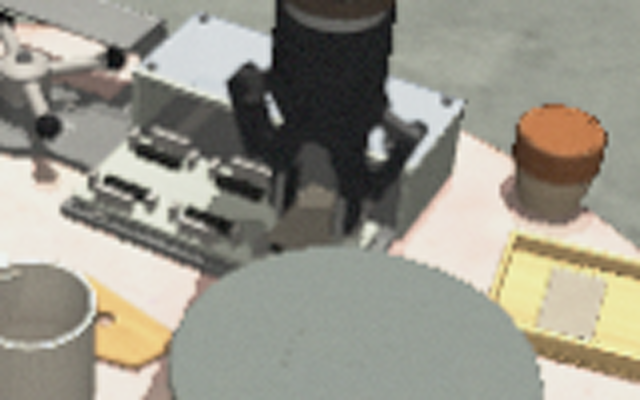

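The tile is held over the right nest, and the dry tile lies flat in the tray at crop (570,305). I'll lower the fresh tile now.

Emit:
{"api": "run_rows", "payload": {"offsets": [{"d": [-0.0006,0.0009,0.003]},{"d": [-0.0006,0.0009,0.006]},{"d": [-0.0006,0.0009,0.0075]},{"d": [-0.0006,0.0009,0.0075]}]}}

```text
clock: 23.9
position: [0.5157, -0.0729, 0.0491]
tcp_rot: [0.023, 1.0, -0.0, -0.0]
wrist_force: [-1.1, 0.8, 3.0]
gripper_width: 0.0357
gripper_force: 60.8
```

Emit:
{"api": "run_rows", "payload": {"offsets": [{},{},{},{"d": [0,0,-0.02]},{"d": [0,0,-0.06]},{"d": [0,0.03,-0.1]},{"d": [0.02,0.07,-0.1]},{"d": [0.04,0.115,-0.1]},{"d": [0.06,0.16,-0.1]},{"d": [0.075,0.205,-0.1],"yaw": -0.05},{"d": [0.09,0.25,-0.1]},{"d": [0.1,0.3,-0.1],"yaw": 0.05},{"d": [0.1,0.345,-0.1],"yaw": 0.1},{"d": [0.1,0.36,-0.1],"yaw": 0.15},{"d": [0.1,0.36,-0.1],"yaw": 0.17},{"d": [0.1,0.36,-0.1],"yaw": 0.17}], "finger_gap": 0.052}}

```text
clock: 25.5
position: [0.4324, 0.2907, 0.1486]
tcp_rot: [0.108, 0.994, -0.001, -0.0]
wrist_force: [-0.1, -0.4, -0.8]
gripper_width: 0.0521
gripper_force: 0.0
```

```bash
python3 - <<'E'
from h import *
t=grab('top')
tiles(t,(130,185,225,250),.006);tiles(t,(238,155,312,192),.036);tiles(t,(325,140,392,185),.011)
print(tool([.4095,.2839,.07],np.pi/2-.225)); 
crop(t,160,110,400,235,3.3,'c7.png')
E
```

```text
tile [292.5 175.5] [ 0.5148 -0.0726] [0.07, 0.043] long yaw -0.143
tile [347.7 164.3] [ 0.5583 -0.2479] [0.039, 0.071] long yaw 0.138
([0.0213, -0.0106, 0.0786, 0.008], 'yaw_y', 1.354, 'q7', 0.43)
```

View pics/c7.png

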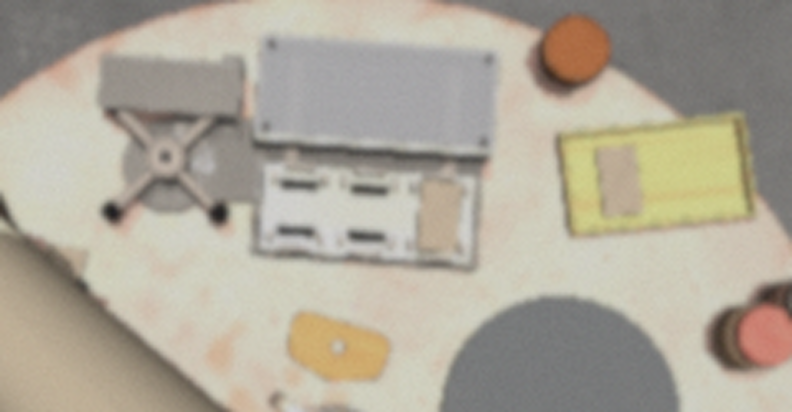

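The fresh tile is seated in the right nest, at crop (440,215). The other fresh tile is mostly behind the arm, and a corner at crop (75,262) suggests it was knocked aside. I'll move the arm away and look again.

Emit:
{"api": "run_rows", "payload": {"offsets": [{"d": [0,-0.04,-0.01]},{"d": [0,-0.085,-0.03]},{"d": [0,-0.13,-0.03]},{"d": [0,-0.175,-0.03]},{"d": [0,-0.22,-0.03]},{"d": [0,-0.25,-0.03]},{"d": [0,-0.25,-0.03]},{"d": [0,-0.25,-0.03]},{"d": [0,-0.25,-0.03]}], "finger_gap": 0.06}}

```text
clock: 26.45
position: [0.3792, 0.0473, 0.1792]
tcp_rot: [0.108, 0.994, 0.0, 0.0]
wrist_force: [-0.4, -0.3, 0.3]
gripper_width: 0.0599
gripper_force: 0.0
```

```bash
python3 - <<'E'
from h import *
t=grab('top')
tiles(t,(120,165,225,250),.006);tiles(t,(238,155,312,192),.036)
E
```

```text
tile [178.  194.8] [0.4482 0.2803] [0.069, 0.043] long yaw -0.162
tile [292.5 175.5] [ 0.5148 -0.0726] [0.07, 0.043] long yaw -0.143
```

```bash
python3 - <<'E'
from h import *
t=grab('top')
# yaw by moments
w=t[165:225,150:215].astype(int);m=(abs(w-[152,174,190]).max(2)<17).astype(np.uint8)
n,l,st,ce=cv2.connectedComponentsWithStats(m);i=1+st[1:,4].argmax();ys,xs=np.where(l==i)
p=px2w('top',np.c_[xs+150,ys+165],.006)[:,:2];c=p.mean(0);v=np.linalg.svd(p-c,full_matrices=False)[2][0];print(len(p),c,np.arctan(v[1]/v[0]))
print(tool([.4482,.2803,.06],np.pi/2+np.arctan(v[1]/v[0])))
E
```

```text
286 [0.44826448 0.28084552] -0.19908635646638426
([-0.0178, 0.2417, 0.1192, -0.016], 'yaw_y', 1.356, 'q7', 1.07)
```

Emit:
{"api": "run_rows", "payload": {"offsets": [{"d": [-0.003,0.04,0]},{"d": [-0.006,0.085,0]},{"d": [-0.009,0.13,0]},{"d": [-0.012,0.175,0.01],"yaw": -0.016},{"d": [-0.015,0.215,0.04],"yaw": -0.016},{"d": [-0.0178,0.2417,0.08],"yaw": -0.016},{"d": [-0.0178,0.2417,0.119],"yaw": -0.016},{"d": [-0.0178,0.2417,0.119],"yaw": -0.016},{"d": [-0.0178,0.2417,0.119],"yaw": -0.016},{"d": [-0.0178,0.2417,0.119],"yaw": -0.016}]}}

```text
clock: 27.55
position: [0.4492, 0.2801, 0.0617]
tcp_rot: [0.1, 0.995, 0.001, 0.001]
wrist_force: [-0.5, 0.1, -0.2]
gripper_width: 0.0598
gripper_force: 0.0
```

```bash
python3 - <<'E'
from h import *
print(tool([.4482,.2805,.0187],np.pi/2-.199))
E
```

```text
([0.0011, 0.0002, 0.043, -0.002], 'yaw_y', 1.37, 'q7', 0.37)
```

Emit:
{"api": "run_rows", "payload": {"offsets": [{"d": [0.001,0,0.015]},{"d": [0.001,0,0.03]},{"d": [0.001,0,0.04]},{"d": [0.001,0,0.0425]},{"d": [0.001,0,0.0425]},{"d": [0.001,0,0.0425]}]}}

```text
clock: 28.15
position: [0.4474, 0.2798, 0.0176]
tcp_rot: [0.1, 0.995, 0.0, 0.0]
wrist_force: [-0.6, -0.1, -0.3]
gripper_width: 0.0602
gripper_force: 0.0
```

Emit:
{"api": "run_rows", "payload": {"offsets": [{},{},{},{},{}], "finger_gap": 0}}

```text
clock: 28.65
position: [0.4477, 0.28, 0.0183]
tcp_rot: [0.1, 0.995, 0.0, 0.001]
wrist_force: [-1.2, -0.1, 5.8]
gripper_width: 0.0359
gripper_force: 60.3
```

Emit:
{"api": "run_rows", "payload": {"offsets": [{"d": [0,0,-0.01]},{"d": [0,0,-0.03]},{"d": [0,0,-0.06]},{"d": [0,0,-0.09]},{"d": [0,0,-0.11]},{"d": [0,0,-0.11]},{"d": [0,0,-0.11]}]}}

```text
clock: 29.35
position: [0.4476, 0.2794, 0.128]
tcp_rot: [0.1, 0.995, 0.0, 0.001]
wrist_force: [-0.5, -0.1, -0.4]
gripper_width: 0.0362
gripper_force: 60.1
```

```bash
python3 - <<'E'
from h import *
print(tool([.518,-.0065,.13],np.pi/2-.045),tool([.5208,.0592,.13],np.pi/2-.045)); 
E
```

```text
([-0.1261, -0.2661, -0.002, -0.156], 'yaw_y', 1.37, 'q7', 0.44) ([-0.1157, -0.2012, -0.0019, -0.156], 'yaw_y', 1.37, 'q7', 0.44)
```

Emit:
{"api": "run_rows", "payload": {"offsets": [{"d": [-0.015,-0.03,-0.01],"yaw": -0.03},{"d": [-0.035,-0.06,-0.01],"yaw": -0.06},{"d": [-0.055,-0.095,-0.01],"yaw": -0.1},{"d": [-0.075,-0.13,-0.01],"yaw": -0.13},{"d": [-0.095,-0.165,-0.005],"yaw": -0.156},{"d": [-0.1157,-0.2012,0.0],"yaw": -0.156},{"d": [-0.1157,-0.2012,0.03],"yaw": -0.156},{"d": [-0.1157,-0.2012,0.058],"yaw": -0.156},{"d": [-0.1157,-0.2012,0.058],"yaw": -0.156},{"d": [-0.1157,-0.2012,0.058],"yaw": -0.156},{"d": [-0.1157,-0.2012,0.058],"yaw": -0.156}]}}

```text
clock: 30.45
position: [0.521, 0.0601, 0.0703]
tcp_rot: [0.022, 1.0, 0.0, 0.0]
wrist_force: [0.2, 0.4, -0.3]
gripper_width: 0.0354
gripper_force: 60.2
```

```bash
python3 - <<'E'
from h import *
print(tool([.5207,.059,.0565],np.pi/2-.045))
E
```

```text
([0.0002, -0.0012, 0.0138, 0.001], 'yaw_y', 1.527, 'q7', 0.98)
```

Emit:
{"api": "run_rows", "payload": {"offsets": [{"d": [0,-0.0012,0.007]},{"d": [0,-0.0012,0.013]},{"d": [0,-0.0012,0.013]},{"d": [0,-0.0012,0.013]}]}}

```text
clock: 30.85
position: [0.5204, 0.0582, 0.0565]
tcp_rot: [0.022, 1.0, -0.0, -0.0]
wrist_force: [0.5, -0.1, 0.2]
gripper_width: 0.0356
gripper_force: 60.2
```

```bash
python3 - <<'E'
from h import *
print(tool([.5207,.059,.0485],np.pi/2-.045))
E
```

```text
([-0.0003, 0.0008, 0.008, 0.0], 'yaw_y', 1.526, 'q7', 0.97)
```

Emit:
{"api": "run_rows", "payload": {"offsets": [{"d": [0,0.0008,0.003]},{"d": [0,0.0008,0.006]},{"d": [0,0.0008,0.008]},{"d": [0,0.0008,0.008]}]}}

```text
clock: 31.25
position: [0.5205, 0.059, 0.0484]
tcp_rot: [0.022, 1.0, -0.0, -0.0]
wrist_force: [-0.1, 0.2, -1.2]
gripper_width: 0.0357
gripper_force: 60.2
```

Emit:
{"api": "run_rows", "payload": {"offsets": [{"d": [0,0,0.001]},{"d": [0,0,0.0015]},{"d": [0,0,0.0015]}]}}

```text
clock: 31.55
position: [0.5205, 0.059, 0.0482]
tcp_rot: [0.022, 1.0, -0.001, 0.0]
wrist_force: [-4.5, -0.9, 15.5]
gripper_width: 0.0361
gripper_force: 61.8
```

Emit:
{"api": "run_rows", "payload": {"offsets": [{},{},{},{"d": [0,0,-0.02]},{"d": [0,0,-0.06]},{"d": [0,-0.03,-0.1]},{"d": [0.02,-0.07,-0.1]},{"d": [0.05,-0.11,-0.1]},{"d": [0.05,-0.15,-0.1]},{"d": [0.05,-0.15,-0.1]},{"d": [0.05,-0.19,-0.1]},{"d": [0.05,-0.22,-0.1]},{"d": [0.05,-0.22,-0.1]},{"d": [0.05,-0.22,-0.1]}], "finger_gap": 0.05}}

```text
clock: 32.95
position: [0.4608, -0.1586, 0.1467]
tcp_rot: [0.023, 1.0, 0.0, -0.0]
wrist_force: [0.3, 0.7, -0.2]
gripper_width: 0.05
gripper_force: 0.0
```

```bash
python3 - <<'E'
from h import *
t=grab('top');s=grab('scene')
tiles(t,(238,155,312,192),.036)
cv2.imwrite('pics/c8.png',np.vstack([cv2.resize(t[110:200,160:400],None,fx=3.3,fy=3.3,interpolation=2),cv2.resize(s[140:225,190:430],None,fx=3.3,fy=3.3,interpolation=2)])[:600])
E
```

```text
tile [292.6 174.5] [ 0.5179 -0.0728] [0.065, 0.041] long yaw -0.146
tile [249.8 173. ] [0.519  0.0589] [0.07, 0.04] long yaw -0.004
```

View pics/c8.png

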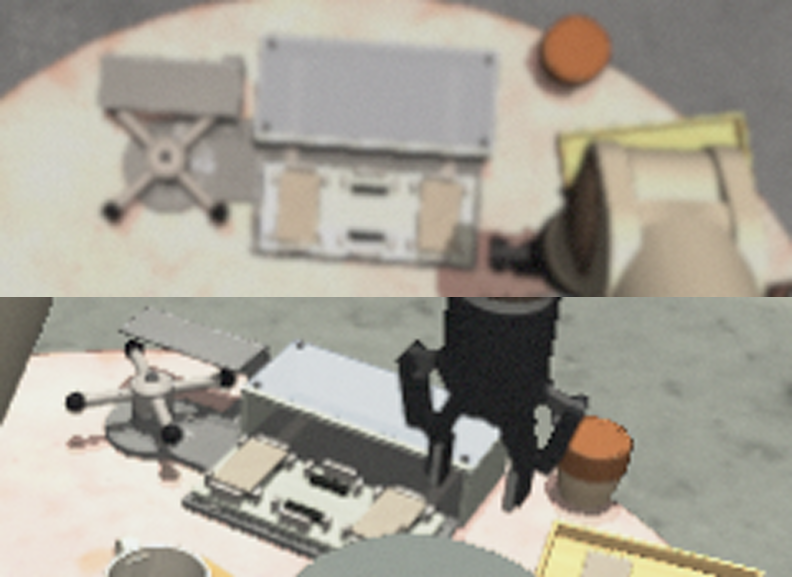

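Both fresh tiles sit flat in the left and right nests, at about (298,205) and (440,215) in the crop, and the carriage is still out. Now I'll wind it home.

```bash
python3 - <<'E'
from h import *
b=np.radians(258);print(tool(cap(.058*np.cos(b),.058*np.sin(b),.13),np.pi/2+CY))
for a in(258,222):
    b=np.radians(a);p0=.058*np.array([np.cos(b),np.sin(b)])
    print([[round(float(-(.058*np.cos(b)-p0[0])),3),round(float(.058*np.sin(b)-p0[1]),3)] for b in np.radians(np.arange(a-10,107,-10))])
E
```

```text
([-0.0719, 0.2869, 0.0171, 0.006], 'yaw_y', 1.528, 'q7', 1.54)
[[0.01, 0.003], [0.019, 0.008], [0.027, 0.014], [0.034, 0.021], [0.039, 0.03], [0.043, 0.039], [0.045, 0.049], [0.046, 0.059], [0.045, 0.069], [0.042, 0.078], [0.037, 0.087], [0.031, 0.096], [0.024, 0.102], [0.015, 0.108], [0.006, 0.112]]
[[0.006, 0.008], [0.011, 0.017], [0.014, 0.027], [0.015, 0.037], [0.014, 0.047], [0.012, 0.057], [0.008, 0.066], [0.003, 0.075], [-0.004, 0.082], [-0.012, 0.088], [-0.021, 0.093]]
```

Emit:
{"api": "run_rows", "payload": {"offsets": [{"d": [-0.01,0.03,0]},{"d": [-0.02,0.075,0]},{"d": [-0.03,0.12,0]},{"d": [-0.042,0.165,0]},{"d": [-0.053,0.21,0]},{"d": [-0.063,0.25,0]},{"d": [-0.0719,0.2869,0.01],"yaw": 0.006},{"d": [-0.0719,0.2869,0.017],"yaw": 0.006},{"d": [-0.0719,0.2869,0.017],"yaw": 0.006},{"d": [-0.0719,0.2869,0.017],"yaw": 0.006},{"d": [-0.0719,0.2869,0.017],"yaw": 0.006}], "finger_gap": 0}}

```text
clock: 34.15
position: [0.5453, 0.1235, 0.1301]
tcp_rot: [0.026, 1.0, -0.0, -0.0]
wrist_force: [0.3, -0.1, 1.1]
gripper_width: 0.0002
gripper_force: 0.0
```

```bash
python3 - <<'E'
from h import *
b=np.radians(258);print(tool(cap(.058*np.cos(b),.058*np.sin(b),.045),np.pi/2+CY))
E
```

```text
([0.0003, 0.003, 0.0851, -0.003], 'yaw_y', 1.518, 'q7', 0.92)
```

Emit:
{"api": "run_rows", "payload": {"offsets": [{"d": [0,0.003,0.03]},{"d": [0,0.003,0.06]},{"d": [0,0.003,0.08]},{"d": [0,0.003,0.085]},{"d": [0,0.003,0.085]},{"d": [0,0.003,0.085]}]}}

```text
clock: 34.75
position: [0.5465, 0.1276, 0.0462]
tcp_rot: [0.026, 1.0, 0.0, 0.001]
wrist_force: [-0.5, 0.1, -0.3]
gripper_width: -0.0
gripper_force: 0.0
```

Emit:
{"api": "run_rows", "payload": {"offsets": [{"d": [0.01,0.003,0]},{"d": [0.019,0.008,0]},{"d": [0.027,0.014,0]},{"d": [0.034,0.021,0]},{"d": [0.039,0.03,0]},{"d": [0.043,0.039,0]},{"d": [0.045,0.049,0]},{"d": [0.046,0.059,0]},{"d": [0.045,0.069,0]},{"d": [0.042,0.078,0]},{"d": [0.037,0.087,0]},{"d": [0.031,0.096,0]},{"d": [0.024,0.102,0]},{"d": [0.015,0.108,0]},{"d": [0.015,0.108,0]},{"d": [0.015,0.108,0]}]}}

```text
clock: 36.35
position: [0.5341, 0.2337, 0.0446]
tcp_rot: [0.026, 1.0, -0.002, -0.002]
wrist_force: [-2.3, -4.9, -1.9]
gripper_width: 0.0
gripper_force: 2.0
```

Emit:
{"api": "run_rows", "payload": {"offsets": [{"d": [0,-0.003,-0.03]},{"d": [0,-0.003,-0.062]},{"d": [0,-0.003,-0.062]}]}}

```text
clock: 36.65
position: [0.5381, 0.2355, 0.1121]
tcp_rot: [0.025, 1.0, 0.002, 0.004]
wrist_force: [0.4, 0.3, 0.2]
gripper_width: -0.0002
gripper_force: 0.0
```

```bash
python3 - <<'E'
from h import *
b=np.radians(222);print(tool(cap(.058*np.cos(b),.058*np.sin(b),.045),np.pi/2+CY))
t=grab('top')
mt=t.max(2)<70; mt[:110]=0;mt[195:]=0;mt[:,:170]=0;mt[:,235:]=0
for u,n in blobs(mt,4,60):
    p=px2w('top',[u],.045)[0][:2]-CC;print(u,n,np.degrees(np.arctan2(p[1],p[0])-CY)%360,np.hypot(*p))
E
```

```text
([0.019, -0.091, 0.0666, -0.001], 'yaw_y', 1.521, 'q7', 0.71)
[232.7, 155.6] 19 280.85259761978296 0.0706703744307094
```

Emit:
{"api": "run_rows", "payload": {"offsets": [{"d": [0.008,-0.045,0]},{"d": [0.0147,-0.0953,0]},{"d": [0.0147,-0.0953,0]},{"d": [0.0147,-0.0953,0.03]},{"d": [0.0147,-0.0953,0.06]},{"d": [0.0147,-0.0953,0.066]},{"d": [0.0147,-0.0953,0.066]}]}}

```text
clock: 37.4
position: [0.5148, 0.1391, 0.04]
tcp_rot: [0.025, 1.0, -0.0, -0.002]
wrist_force: [-0.2, -0.3, 0.1]
gripper_width: -0.0005
gripper_force: 0.0
```

Emit:
{"api": "run_rows", "payload": {"offsets": [{"d": [0.006,0.008,0]},{"d": [0.011,0.017,0]},{"d": [0.015,0.027,0]},{"d": [0.017,0.037,0]},{"d": [0.017,0.047,0]},{"d": [0.015,0.057,0]},{"d": [0.011,0.067,0]},{"d": [0.006,0.076,0]},{"d": [0,0.085,0]},{"d": [-0.009,0.092,0]},{"d": [-0.018,0.097,0]},{"d": [-0.018,0.097,0]},{"d": [-0.018,0.097,0]}]}}

```text
clock: 38.7
position: [0.5376, 0.2341, 0.041]
tcp_rot: [0.025, 1.0, -0.001, -0.001]
wrist_force: [-2.8, -3.8, -2.1]
gripper_width: 0.0
gripper_force: 2.2
```

Emit:
{"api": "run_rows", "payload": {"offsets": [{"d": [0,-0.003,-0.03]},{"d": [0,-0.003,-0.065]},{"d": [0,-0.003,-0.065]}]}}

```text
clock: 39.0
position: [0.5422, 0.2357, 0.1118]
tcp_rot: [0.025, 1.0, 0.003, 0.005]
wrist_force: [0.5, 0.5, -0.4]
gripper_width: 0.0001
gripper_force: 0.0
```

```bash
python3 - <<'E'
from h import *
b=np.radians(226);print(tool(cap(.058*np.cos(b),.058*np.sin(b),.045),np.pi/2+CY))
t=grab('top')
mt=t.max(2)<70; mt[:110]=0;mt[195:]=0;mt[:,:170]=0;mt[:,235:]=0
for u,n in blobs(mt,4,60):
    p=px2w('top',[u],.045)[0][:2]-CC;print(u,n,np.degrees(np.arctan2(p[1],p[0])-CY)%360,np.hypot(*p))
E
```

```text
([0.0205, -0.0944, 0.0661, -0.0], 'yaw_y', 1.521, 'q7', 0.72)
[232.9, 156.4] 17 278.8135411855967 0.07104974697103655
```

Emit:
{"api": "run_rows", "payload": {"offsets": [{"d": [0.01,-0.045,0]},{"d": [0.0205,-0.0944,0]},{"d": [0.0205,-0.0944,0]},{"d": [0.0205,-0.0944,0.03]},{"d": [0.0205,-0.0944,0.055]},{"d": [0.0205,-0.0944,0.062]},{"d": [0.0205,-0.0944,0.062]}]}}

```text
clock: 39.75
position: [0.5126, 0.1393, 0.043]
tcp_rot: [0.025, 1.0, -0.0, -0.001]
wrist_force: [0.2, -0.0, 0.3]
gripper_width: -0.0002
gripper_force: 0.0
```

Emit:
{"api": "run_rows", "payload": {"offsets": [{"d": [0.006,0.008,0]},{"d": [0.011,0.017,0]},{"d": [0.015,0.027,0]},{"d": [0.017,0.037,0]},{"d": [0.017,0.047,0]},{"d": [0.015,0.057,0]},{"d": [0.011,0.067,0]},{"d": [0.005,0.076,0]},{"d": [-0.002,0.085,0]},{"d": [-0.012,0.092,0]},{"d": [-0.022,0.097,0]},{"d": [-0.022,0.097,0]},{"d": [-0.022,0.097,0]}]}}

```text
clock: 41.05
position: [0.5391, 0.2342, 0.0438]
tcp_rot: [0.025, 1.0, -0.001, -0.001]
wrist_force: [-2.9, -3.0, -1.1]
gripper_width: -0.0003
gripper_force: 2.1
```

Emit:
{"api": "run_rows", "payload": {"offsets": [{"d": [0,-0.003,-0.03]},{"d": [0,-0.003,-0.065]},{"d": [0,-0.003,-0.065]}]}}

```text
clock: 41.35
position: [0.5439, 0.2352, 0.1148]
tcp_rot: [0.025, 1.0, 0.003, 0.005]
wrist_force: [-0.2, 0.5, 0.2]
gripper_width: 0.0003
gripper_force: 0.0
```

```bash
python3 - <<'E'
from h import *
b=np.radians(226);print(tool(cap(.058*np.cos(b),.058*np.sin(b),.045),np.pi/2+CY))
t=grab('top')
mt=t.max(2)<70; mt[:110]=0;mt[195:]=0;mt[:,:170]=0;mt[:,235:]=0
for u,n in blobs(mt,4,60):
    p=px2w('top',[u],.045)[0][:2]-CC;print(u,n,np.degrees(np.arctan2(p[1],p[0])-CY)%360,np.hypot(*p))
E
```

```text
([0.0223, -0.094, 0.069, -0.0], 'yaw_y', 1.521, 'q7', 0.73)
[232.9, 157.1] 16 277.06941640820617 0.07092046329975892
```

Emit:
{"api": "run_rows", "payload": {"offsets": [{"d": [0.011,-0.045,0]},{"d": [0.0223,-0.094,0]},{"d": [0.0223,-0.094,0]},{"d": [0.0223,-0.094,0.03]},{"d": [0.0223,-0.094,0.058]},{"d": [0.0223,-0.094,0.066]},{"d": [0.0223,-0.094,0.066]}]}}

```text
clock: 42.1
position: [0.5122, 0.1392, 0.0418]
tcp_rot: [0.025, 1.0, -0.0, -0.001]
wrist_force: [0.1, -1.0, 0.9]
gripper_width: 0.0005
gripper_force: 0.0
```

Emit:
{"api": "run_rows", "payload": {"offsets": [{"d": [0.006,0.008,0]},{"d": [0.011,0.017,0]},{"d": [0.015,0.027,0]},{"d": [0.017,0.037,0]},{"d": [0.017,0.047,0]},{"d": [0.015,0.057,0]},{"d": [0.013,0.063,0]},{"d": [0.011,0.069,0]},{"d": [0.011,0.069,0]}]}}

```text
clock: 43.0
position: [0.5058, 0.2068, 0.0434]
tcp_rot: [0.026, 1.0, -0.002, -0.0]
wrist_force: [0.9, -5.3, -0.3]
gripper_width: -0.0002
gripper_force: 2.5
```

Emit:
{"api": "run_rows", "payload": {"offsets": [{"d": [-0.001,0.002,0]},{"d": [-0.001,0.002,0]}]}}

```text
clock: 43.2
position: [0.5067, 0.2081, 0.0434]
tcp_rot: [0.026, 1.0, -0.002, -0.0]
wrist_force: [-0.8, -6.5, 0.4]
gripper_width: -0.0001
gripper_force: 3.2
```

Emit:
{"api": "run_rows", "payload": {"offsets": [{"d": [-0.001,0.002,0]},{"d": [-0.001,0.002,0]}]}}

```text
clock: 43.4
position: [0.5079, 0.2096, 0.0434]
tcp_rot: [0.026, 1.0, -0.002, -0.0]
wrist_force: [-0.6, -7.5, -0.0]
gripper_width: -0.0001
gripper_force: 3.4
```

Emit:
{"api": "run_rows", "payload": {"offsets": [{"d": [-0.001,0.002,0]},{"d": [-0.001,0.002,0]}]}}

```text
clock: 43.6
position: [0.5086, 0.2104, 0.0433]
tcp_rot: [0.026, 1.0, -0.003, -0.001]
wrist_force: [-0.8, -9.4, 2.6]
gripper_width: -0.0
gripper_force: 4.8
```

```bash
python3 - <<'E'
from h import *
t=grab('top')
mt=t.max(2)<70; mt[:110]=0;mt[195:]=0;mt[:,:170]=0;mt[:,235:]=0
for u,n in blobs(mt,4,60):
    p=px2w('top',[u],.045)[0][:2]-CC;print(u,n,np.degrees(np.arctan2(p[1],p[0])-CY)%360,np.hypot(*p))
E
```

Emit:
{"api": "run_rows", "payload": {"offsets": [{"d": [-0.001,0.002,0]},{"d": [-0.002,0.004,0]},{"d": [-0.002,0.004,0]}]}}

```text
clock: 43.95
position: [0.5088, 0.2106, 0.0429]
tcp_rot: [0.027, 1.0, -0.007, -0.003]
wrist_force: [-6.9, -17.6, 11.4]
gripper_width: -0.0002
gripper_force: 9.3
```

Emit:
{"api": "run_rows", "payload": {"offsets": [{"d": [-0.001,0.002,0]},{"d": [-0.002,0.004,0]},{"d": [-0.002,0.004,0]}]}}

```text
clock: 44.25
position: [0.509, 0.2109, 0.0426]
tcp_rot: [0.028, 1.0, -0.01, -0.005]
wrist_force: [-12.5, -25.5, 20.4]
gripper_width: -0.0003
gripper_force: 14.9
```

The position has stalled and the force is climbing, so the carriage is against the home stop. I'll back off, retreat and check.

Emit:
{"api": "run_rows", "payload": {"offsets": [{"d": [0.004,-0.008,0]},{"d": [0.005,-0.013,-0.01]},{"d": [0.005,-0.013,-0.05]},{"d": [0.005,-0.013,-0.1]},{"d": [0.03,0.03,-0.14]},{"d": [0.06,0.075,-0.17]},{"d": [0.09,0.12,-0.2]},{"d": [0.12,0.165,-0.2]},{"d": [0.15,0.21,-0.2]},{"d": [0.17,0.255,-0.2]},{"d": [0.18,0.3,-0.2]},{"d": [0.18,0.32,-0.2]},{"d": [0.18,0.32,-0.2]}]}}

```text
clock: 45.55
position: [0.3434, 0.5588, 0.2453]
tcp_rot: [0.02, 1.0, 0.004, -0.001]
wrist_force: [0.1, 0.5, -0.4]
gripper_width: 0.0001
gripper_force: 0.0
```

```bash
python3 - <<'E'
from h import *
t=grab('top');s=grab('scene')
mt=t.max(2)<70; mt[:110]=0;mt[195:]=0;mt[:,:170]=0;mt[:,235:]=0
for u,n in blobs(mt,4,60):
    p=px2w('top',[u],.045)[0][:2]-CC;print(u,n,np.degrees(np.arctan2(p[1],p[0])-CY)%360,np.hypot(*p))
tiles(t,(325,140,392,185),.011)
cv2.imwrite('pics/c9.png',np.vstack([cv2.resize(t[110:200,160:400],None,fx=3.3,fy=3.3,interpolation=2),cv2.resize(s[140:225,190:430],None,fx=3.3,fy=3.3,interpolation=2)])[:600])
E
```

```text
[192.5, 172.8] 11 135.38245379817502 0.06870326242717048
[224.8, 175.2] 11 225.85894582537503 0.06995912233495039
tile [347.8 164.4] [ 0.5578 -0.248 ] [0.039, 0.072] long yaw 0.113
```

View pics/c9.png

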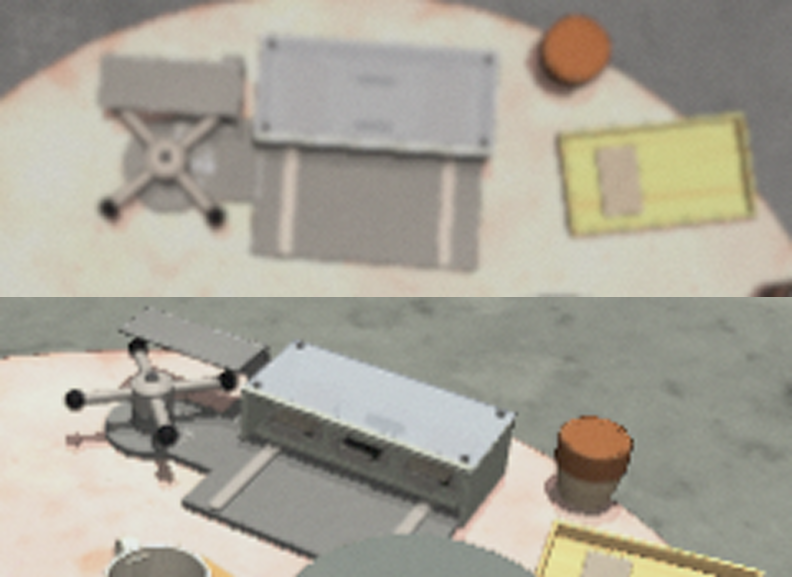

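The carriage is fully home: the ball pixels match the start exactly, at (192.5,172.8) and (224.8,175.2). Only the middle nest's strips show dark through the hood, and the dry tile lies flat in the tray. I'm handing the job in.

```bash
python3 -c "
from cell import arm, cam, close_job
print(close_job())"
```

```text
the job is handed in; nothing more can be done
None
```

I handed the job in at about 46 s on the robot's clock: the one dry tile lies flat in the tray, both fresh tiles were seated in the carriage's left and right nests, and the carriage is wound fully home; no verdict was returned.

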